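Lean the spirit level in its stand

ROBOT

A 6-joint arm with a two-finger parallel gripper is mounted at the origin on the work surface. World frame = base frame: x ahead of the robot, y to its left, z up, the work surface at z = 0. Lengths are in mm, angles in rad, forces in N, time in s.
With the tool pointing down it reaches from about 275 to 750 mm from the base axis. Payload 10.2 kg.
Tool frame: the origin (TCP) lies midway between the tips of the shut fingers; the grasp point (between the pads) lies 19 mm behind it; x points along the fingers, y is the direction in which the jaws open and shut, and the axes are right-handed (so a half turn about x gives the same grasp; the last joint's range is limited). The gripper opens to 85 mm and grips with 20 to 120 N. Pads are 22 mm wide; open, the fingers measure 114 mm over their backs; the gripper's body (76 mm by 85 mm) begins 54 mm behind the grasp point. The pads swing forward as they close: fully open they stand 13 mm farther back than shut.
Start: joints at [0.938, 0.313, 1.498, -0, 1.331, -0.223], TCP at [209.187, 481.531, 231.294] pointing down, gripper open.
Joint ranges: [-2.94, 2.94], [-0.97, 2.17], [0.19, 2.56], [-1.23, 4.37], [0.02, 3.11], [-2.88, 2.88]. Speed limits (rad/s): [2.39, 2.39, 3.01, 3.14, 3.14, 3.14].

INTERFACE

Orientations are given as a unit quaternion [w, x, y, z].
In Python, from rig import sense, capture, get_calibration, finish_job gives the robot as it stands.
- The arm moves only by the tool jog_arm, never from a script. Its argument "increments" is a list of rows, each an object of numbers: "rx", "ry", "rz": the turn, a rotation vector about the tool's x, y, z in rad; "x", "y", "z": the shift along the tool's x, y, z in mm; "hand": the finger opening in mm, from 0 to 85.4. A call has 1 to 5 rows; each row shifts and turns the commanded pose from where the row before left it, along the tool's axes as they then stand; what a row does not reach is not made up. A row lasts 1/8 s, in which the tool goes at most 62.5 mm and 10.7 degrees, less where a joint would pass 70% of its speed; a pose out of reach is approached as far as the arm can. A call with a gripper value outside its range is refused whole. The fingers move at their own pace and stop on an object; "force" is the grip in N (left out, the last holds). Time passes only in rows, so rows that do not move let the fingers close. It gives the time, the measured TCP pose, the force and the opening at its end, in the units of the state.
- sense(): the state, without advancing time (a new reading comes with each control period).
- capture(name): name is "scene" or "top" or "wrist"; returns the picture (480x640x3 uint8, red, green, blue); there is no depth.
- get_calibration(name): a dict with "camera_matrix" (3x3 intrinsics, pixels), "R" (3x3) and "t" (3): a world point X has camera coordinates R X + t; the wrist camera has in their place "T_tool_cam" (4x4, takes a point from camera to tool coordinates, whose origin is the TCP and whose axes are the tool frame's). Camera axes: x right, y down, z forward; pixel columns grow to the right and rows downward; lengths in mm; the calibration is good to about 2 mm. A picture is of the moment at which its call begins: read the wrist's pose just before it. get_calibration takes no time and is no camera call.
- finish_job(): hands the job in, once; it reports no verdict.
The state is a dict: "time_s": time; "joints": joint angles; "dq": joint speeds; "tau": joint torques, N m; "eef_pos": TCP position; "ee_rot": TCP orientation; "force": force on the tool from outside, world axes, zero at the start; "wrist_torque": the same for the moment, N m; "grip_width": opening from 0.0 (shut) to 1.0 (fully open).
Only numpy, scipy, OpenCV 4.12 (cv2) and the standard library are available. Lean on these libraries where they do the work, as an engineer would, in place of code of your own. Each camera call takes 0.05 s, during which the arm holds its last target.

TASK

Put the spirit level away: lean it in the stand like a ladder, with its upper end resting against the upright panel and its foot standing on the base board right up against the wooden stop, within the stop's width. The end with the round window goes up. Let go of it and leave the bottle and the sprocket stack on the stand standing where they are.

Things in the scene. Friction and masses are not known exactly. Their poses are not given: they have to be found in the camera images.
- level_center (a point): Centre (half-way up) of the spirit level, a loose aluminium bar 300 long, 22 wide, 40 mm tall, about 0.3 kg: black end caps, green vial in the middle of its top edge; 35 mm from one end a round side window in a 30 mm black band right round the bar. It starts on its 22 mm edge, window end away from the robot. Axes: x along it to the window end, y across its width, z up its height (at start).
- level_top_end (a point): Middle of the end face of the level at the round window, the end that goes up; 150 mm from level_center along its x. Same axes.
- level_foot_end (a point): Middle of the end face at the other end of the level, which becomes the foot; 150 mm from level_center against its x. Same axes.
- level: The spirit level itself; origin at the middle of its lower edge, 20 mm below level_center; same axes.
- stand: Fixed stand: plywood base board (265 deep, 320 wide, 10 mm thick), upright grey perforated panel at the back, wooden stop bar at the front. Origin on the bench midway between panel and stop; x from stop to panel, y along them, z up. Panel's front face: x = 110 mm, up to z = 310. Stop's face: x = -110. The level leaning between them slopes about 50 degrees; held steeper, it falls to the panel.
- stop_face (a point): Middle of the stop's face that looks to the panel, 30 mm above the bench. The stop is 130 mm long along the stand's y (65 mm either side of this point), 20 mm thick and its top is 50 mm above the bench, 40 mm above the base board. Axes as the stand's.
- panel_face (a point): Point on the panel's front face, in the middle of its width, 200 mm above the bench. Axes as the stand's.
- lube: Grey plastic bottle, 48 mm across, 125 mm tall, loose, standing on the base board by the panel about 120 mm to the +y side of the stand's middle. Origin at the centre of its underside. Leave it alone.
- sprockets: Stepped stack of steel sprockets, 60 mm across, 34 mm tall, loose, lying on the base board by the panel about 120 mm to the -y side of the stand's middle. Origin at the centre of its underside. Leave it alone.

How it is judged (in metres and radians):
At the end, for the whole second after the job is handed in: The level is at rest, let go, leaning on the stand: mid upper (window) end face within 30 mm of the panel and over 215 mm above the bench; mid foot face within 30 mm of the stop and under 35 mm above the bench; both within 60 mm of the stand's middle line. Bottle and sprockets undisturbed (x of level_top_end in the frame of stand between 0.08 and 0.112 m and z of level_top_end in the frame of stand above 0.215 m and y of level_top_end in the frame of stand between -0.06 and 0.06 m and x of level_foot_end in the frame of stand between -0.11 and -0.08 m and z of level_foot_end in the frame of stand below 0.035 m and y of level_foot_end in the frame of stand between -0.06 and 0.06 m and contact force between level and stand above 0.3 N and linear speed of level below 0.02 m/s and angular speed of level below 0.1 rad/s); the robot touches nothing.
It fails at once if the bottle on the stand is tipped or shifted by more than 30 mm (angle between lube's own z axis and vertical above 0.5 rad or distance of lube from where it was at the start of the episode above 0.03 m).
It fails at once if the sprocket stack on the stand is tipped or shifted by more than 30 mm (angle between sprockets's own z axis and vertical above 0.5 rad or distance of sprockets from where it was at the start of the episode above 0.03 m).
It also fails if it takes over 45 s, if anything falls off the work surface, if the arm or the gripper's body presses on something with over 40 N, if the wrist force passes 120 N, or if a joint passes its speed limit or range.

## Working session

There is one attempt and no reset: what is moved stays moved. The work goes in short steps, Python scripts to look and compute and a tool call to move; the robot and the scene stay as the last step left them, time stands still between calls to the robot, and variables do not carry over. Pictures are saved under pics/ and viewed, and the job is handed in when it is done.

Besides the shell and the picture viewer there is one more tool, called after "Request:" as name(argument=value, ...) on one line, values as JSON. jog_arm: Moves the arm, as the interface text tells. Its arguments: {"type":"object","properties":{"increments":{"type":"array","items":{"type":"object","properties":{"rx":{"type":"number"},"ry":{"type":"number"},"rz":{"type":"number"},"x":{"type":"number"},"y":{"type":"number"},"z":{"type":"number"},"hand":{"type":"number"}}}},"force":{"type":"number"}},"required":["increments"]}

```bash
ls; mkdir -p pics; python3 - <<'E'
from rig import *
import cv2,json
print(sense())
for n in ["scene","top","wrist"]:
    c=get_calibration(n);print(n,c)
    cv2.imwrite(f"pics/a_{n}.png",capture(n)[:,:,::-1])
E
```

```text
pics
{'time_s': 0.0, 'joints': array([ 9.37585606e-01,  3.13469866e-01,  1.49842651e+00,  5.09346648e-05,
        1.33101197e+00, -2.23410704e-01]), 'dq': array([-0.00030655,  0.00147213, -0.00112164,  0.00017185,  0.00070229,
        0.0001497 ]), 'tau': array([ 1.38173884e-03, -4.12264538e+01, -2.59739292e+01, -1.28839756e-04,
        4.13127549e-03, -4.84446616e-06]), 'eef_pos': array([209.02476293, 481.31954256, 230.72889455]), 'ee_rot': array([ 0.69210492,  0.14346278,  0.69252314, -0.14429455]), 'force': array([-0.12399406, -0.12637503,  0.0684766 ]), 'wrist_torque': array([-0.02938918, -0.03990695, -0.04303301]), 'grip_width': 0.997499570886143}
scene {'camera_matrix': array([[492.93415855,   0.        , 321.14646768],
       [  0.        , 492.93415855, 243.96230761],
       [  0.        ,   0.        ,   1.        ]]), 'R': array([[ 0.89604981,  0.44364669, -0.01650328],
       [ 0.32802277, -0.68665369, -0.64877405],
       [-0.2991585 ,  0.57592041, -0.76080212]]), 't': array([-458.66194486,  -48.7342141 , 1212.93323269])}
top {'camera_matrix': array([[495.02167576,   0.  
[... 207 characters left out ...]
9390e-01,  9.42981176e-04, -1.00769127e-01],
       [ 1.00763843e-01, -4.56197297e-03, -9.94899913e-01]]), 't': array([  46.08670204,  507.92093553, 1204.34821509])}
wrist {'camera_matrix': array([[388.31305874,   0.        , 317.22649718],
       [  0.        , 388.31305874, 236.27075176],
       [  0.        ,   0.        ,   1.        ]]), 'T_tool_cam': array([[ 2.15960592e-04, -2.59835471e-01,  9.65652878e-01,
        -1.42945952e+02],
       [ 9.99999927e-01, -2.49343080e-04, -2.90734651e-04,
         8.76287971e-01],
       [ 3.16322038e-04,  9.65652870e-01,  2.59835398e-01,
        -6.50057617e+01],
       [ 0.00000000e+00,  0.00000000e+00,  0.00000000e+00,
         1.00000000e+00]])}
```

View pics/a_scene.png

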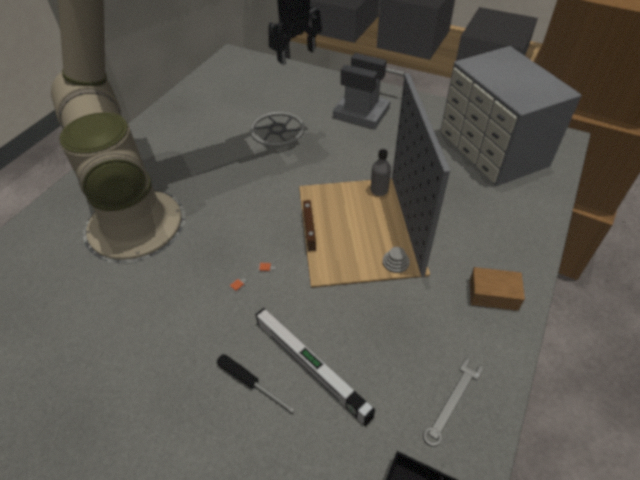

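View pics/a_top.png

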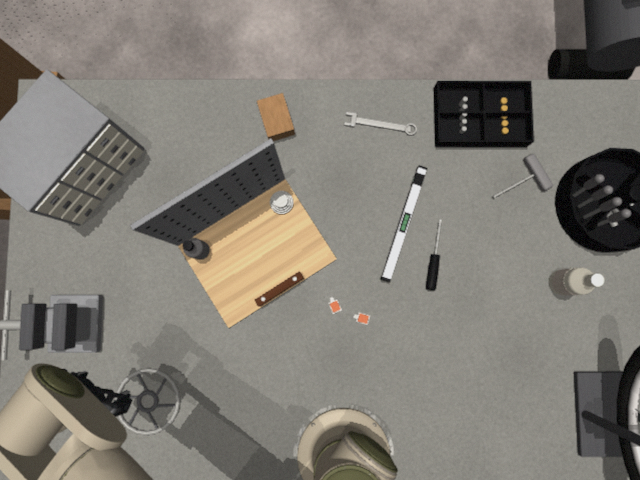

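View pics/a_wrist.png

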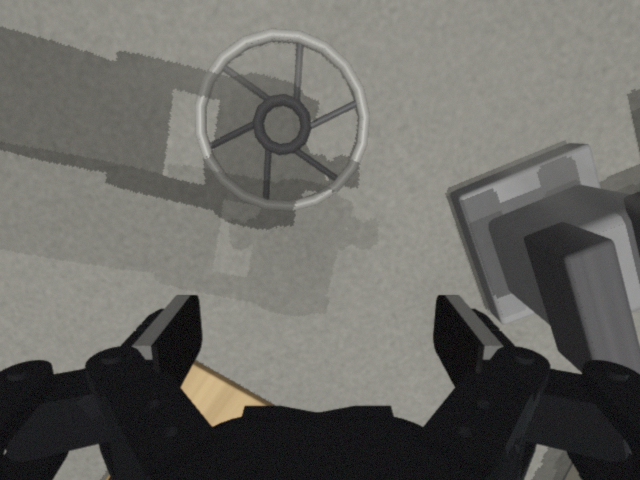

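The top view shows the level running from about (386,280) at the foot to (421,168) at the window end. The stand's stop is near (279,289) and its panel runs from (135,228) to (285,145). I'll zoom in on these.

```bash
python3 - <<'E'
import cv2
a=cv2.imread("pics/a_top.png")
cv2.imwrite("pics/z1.png",cv2.resize(a[155:295,365:445],None,fx=4,fy=4,interpolation=cv2.INTER_CUBIC))
cv2.imwrite("pics/z2.png",cv2.resize(a[135:335,130:345],None,fx=3,fy=3,interpolation=cv2.INTER_CUBIC)[:600])
b=cv2.imread("pics/a_scene.png")
cv2.imwrite("pics/z3.png",cv2.resize(b[300:430,245:385],None,fx=4,fy=4,interpolation=cv2.INTER_CUBIC))
E
```

```text
(no output)
```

View pics/z1.png

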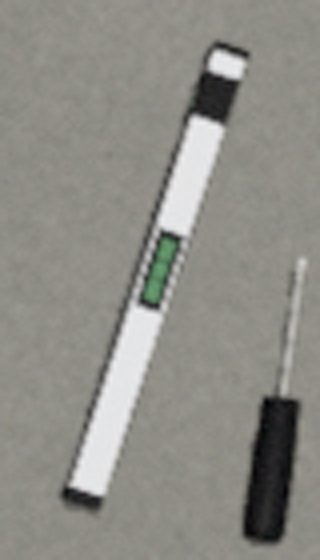

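View pics/z2.png

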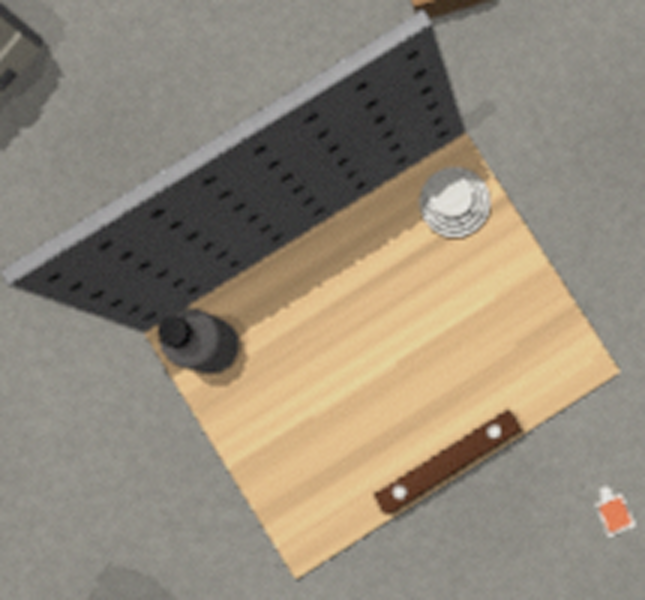

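View pics/z3.png

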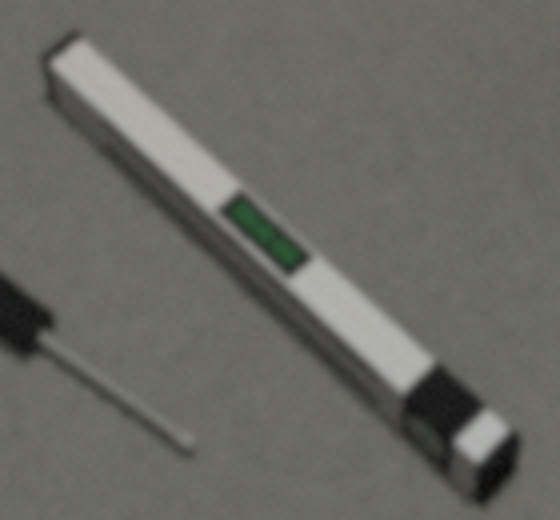

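```bash
cat > h.py <<'E'
import numpy as np
from scipy.optimize import least_squares
from scipy.spatial.transform import Rotation as Ro
from rig import *
def proj(c,X):
    Y=np.asarray(X)@c['R'].T+c['t']; p=Y@c['camera_matrix'].T; return p[:,:2]/p[:,2:]
def Rz(a): return Ro.from_euler('z',a).as_matrix()
E
python3 - <<'E'
from h import *
c=get_calibration('top'); s=get_calibration('scene')
u=lambda p,f,o:(np.array(p,float)+.5)/f-.5+o
# level
pix=u([[62,489],[102,501],[210,45],[248,55],[160,270]],4,[365,155])
L=np.array([[-150,11,40],[-150,-11,40],[150,11,40],[150,-11,40],[0,0,40]])
pixs=u([[43,60],[84,37],[520,437],[480,455]],4,[245,300])
Ls=np.array([[-150,-11,40],[-150,11,40],[150,11,40],[150,-11,40]])
Ls=Ls[:3];pixs=pixs[:3]
tr=lambda q,P:P@Rz(q[2]).T+[q[0],q[1],0]
for name,f in (('top',lambda q:(proj(c,tr(q,L))-pix)),('scene',lambda q:(proj(s,tr(q,Ls))-pixs)),('both',lambda q:np.r_[proj(c,tr(q,L))-pix,proj(s,tr(q,Ls))-pixs])):
    r=least_squares(lambda q:f(q).ravel(),[460,-130,-.3]);print('level',name,r.x.round(3),f(r.x).round(1).tolist())
p2=u([[374,494],[513,410],[388,515],[522,432],[158,330],[468,135]],3,[130,135])
S=np.array([[-110,65,50],[-110,-65,50],[-130,65,50],[-130,-65,50],[110,160,10],[110,-160,10]])
f=lambda q:(proj(c,tr(q,S))-p2)
r=least_squares(lambda q:f(q).ravel(),[450,150,.5]);print('stand',r.x.round(3),f(r.x).round(1).tolist())
# base front edge x & panel top
for P in ([-135,-160,10],[-135,160,10],[110,-160,310],[110,160,310],[110,0,10]): print(P,((proj(c,tr(r.x,np.array([P])))+.5-[130,135])*3-.5).round(), tr(r.x,np.array([P])).round(),proj(s,tr(r.x,np.array([P]))).round())
for P in ([110,160,10],[110,-160,10],[-110,65,50],[-110,-65,50]): print(P,proj(s,tr(r.x,np.array([P]))).round(1))
E
```

```text
level top [ 5.66099e+02 -1.51749e+02 -3.32000e-01] [[0.5, 1.3], [-0.9, 1.2], [1.2, -1.4], [0.0, -1.1], [-0.7, -0.1]]
level scene [ 5.67264e+02 -1.51474e+02 -3.31000e-01] [[0.3, -0.3], [-1.6, -1.2], [1.0, 1.0]]
level both [ 5.66661e+02 -1.51610e+02 -3.32000e-01] [[0.5, 1.0], [-1.0, 1.0], [1.1, -1.6], [-0.0, -1.3], [-0.8, -0.3], [0.1, -0.5], [-1.8, -1.3], [0.6, 1.0]]
stand [503.796 215.812   0.556] [[0.2, 0.4], [-0.1, -0.2], [-0.1, 0.5], [1.2, -0.5], [-3.3, 0.3], [2.0, -0.6]]
[-135, -160, 10] [[627. 377.]] [[474.   9.  10.]] [[307. 287.]]
[-135, 160, 10] [[298. 582.]] [[305. 280.  10.]] [[297. 187.]]
[110, -160, 310] [[442.  24.]] [[682. 138. 310.]] [[442. 174.]]
[110, 160, 310] [[ 13. 282.]] [[513. 410. 310.]] [[404.  75.]]
[110, 0, 10] [[312. 231.]] [[597. 274.  10.]] [[403. 224.]]
[110, 160, 10] [[391.  179.5]]
[110, -160, 10] [[418.4 277.5]]
[-110, 65, 50] [[309.5 200.7]]
[-110, -65, 50] [[314.2 241.4]]
```

```bash
python3 - <<'E'
import cv2
b=cv2.imread("pics/a_scene.png")
cv2.imwrite("pics/z4.png",cv2.resize(b[60:300,290:460],None,fx=2.5,fy=2.5,interpolation=cv2.INTER_CUBIC))
E
```

```text
(no output)
```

View pics/z4.png

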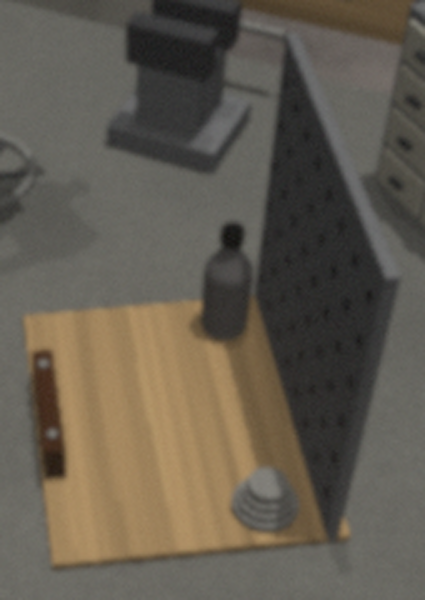

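```bash
cat >> h.py <<'E'
def cur():
    s=sense(); q=s['ee_rot']; return s['eef_pos'],Ro.from_quat([q[1],q[2],q[3],q[0]]),s
def plan(p1,R1,n,skipprint=False):
    p0,R0,s=cur(); d=(R0.inv()*R1).as_rotvec()
    R=[R0*Ro.from_rotvec(d*k/n) for k in range(n+1)]
    for k in range(n):
        sh=R[k].inv().apply((np.array(p1)-p0)/n); print(k,'xyz',sh.round(1).tolist(),'r',(d/n).round(4).tolist())
def down(yaw): # tool x down, tool z along heading yaw
    x=np.array([0,0,-1.]);z=np.array([np.cos(yaw),np.sin(yaw),0]);return Ro.from_matrix(np.c_[x,np.cross(z,x),z])
LV=np.array([566.7,-151.6,-.332]); ST=np.array([503.8,215.8,.556])
E
python3 - <<'E'
from h import *
p,R,s=cur();print(R.as_matrix().round(3))
plan([566.7,-151.6,150],down(-.332),15)
E
```

```text
[[-0.001  0.398  0.917]
 [-0.001  0.917 -0.398]
 [-1.    -0.001 -0.   ]]
0 xyz [5.4, -29.2, 38.7] r [-0.0052, -0.0, 0.0001]
1 xyz [5.4, -29.4, 38.5] r [-0.0052, -0.0, 0.0001]
2 xyz [5.4, -29.6, 38.4] r [-0.0052, -0.0, 0.0001]
3 xyz [5.4, -29.8, 38.2] r [-0.0052, -0.0, 0.0001]
4 xyz [5.4, -30.0, 38.1] r [-0.0052, -0.0, 0.0001]
5 xyz [5.4, -30.2, 37.9] r [-0.0052, -0.0, 0.0001]
6 xyz [5.4, -30.4, 37.8] r [-0.0052, -0.0, 0.0001]
7 xyz [5.4, -30.6, 37.6] r [-0.0052, -0.0, 0.0001]
8 xyz [5.4, -30.8, 37.4] r [-0.0052, -0.0, 0.0001]
9 xyz [5.4, -31.0, 37.3] r [-0.0052, -0.0, 0.0001]
10 xyz [5.4, -31.2, 37.1] r [-0.0052, -0.0, 0.0001]
11 xyz [5.4, -31.4, 37.0] r [-0.0052, -0.0, 0.0001]
12 xyz [5.4, -31.6, 36.8] r [-0.0052, -0.0, 0.0001]
13 xyz [5.4, -31.7, 36.6] r [-0.0052, -0.0, 0.0001]
14 xyz [5.4, -31.9, 36.5] r [-0.0052, -0.0, 0.0001]
```

Request:
jog_arm(increments=[{"x":2,"y":-29,"z":39,"rx":-0.005},{"x":2,"y":-29,"z":38,"rx":-0.005},{"x":3,"y":-30,"z":38,"rx":-0.005},{"x":3,"y":-30,"z":38,"rx":-0.005},{"x":3,"y":-30,"z":38,"rx":-0.005}])

```text
schema error: expected keys rx, ry, rz, x, y, z, hand
```

Request:
jog_arm(increments=[{"x":5,"y":-30,"z":38,"rx":-0.005},{"x":5,"y":-30,"z":38,"rx":-0.005},{"x":5,"y":-31,"z":38,"rx":-0.005},{"x":5,"y":-31,"z":37,"rx":-0.005},{"x":5,"y":-31,"z":37,"rx":-0.005}])

```text
schema error: expected keys rx, ry, rz, x, y, z, hand
```

Request:
jog_arm(increments=[{"x":8,"y":-31,"z":37,"rx":-0.005},{"x":8,"y":-31,"z":37,"rx":-0.005},{"x":8,"y":-32,"z":37,"rx":-0.005},{"x":8,"y":-32,"z":37,"rx":-0.005},{"x":8,"y":-32,"z":36,"rx":-0.005}])

```text
schema error: expected keys rx, ry, rz, x, y, z, hand
```

```bash
python3 - <<'E'
from h import *
import cv2
jog=[{}]
p,R,s=cur();print(p,R.as_matrix().round(3),s['joints'].round(3),s['time_s'],s['dq'].round(2))
cv2.imwrite("pics/b_wrist.png",capture('wrist')[:,:,::-1])
p,R,s=cur();print(p)
c=get_calibration('wrist');T=np.linalg.inv(c['T_tool_cam'])
for P in ([-150,11,40],[-150,-11,40],[150,11,40],[150,-11,40],[100,11,40],[100,-11,40],[0,0,40]):
    X=Rz(LV[2])@P+[LV[0],LV[1],0]; Y=R.inv().apply(X-p); q=c['camera_matrix']@(T[:3,:3]@Y+T[:3,3]);print(P,(q[:2]/q[2]).round())
E
```

```text
[209.08368437 481.37576235 230.89051871] [[-0.001  0.398  0.917]
 [-0.001  0.917 -0.398]
 [-1.    -0.001 -0.   ]] [ 0.938  0.313  1.498 -0.     1.331 -0.223] 0.15 [-0. -0. -0. -0.  0. -0.]
[209.11329945 481.41898937 230.96420917]
[-150, 11, 40] [-61. 573.]
[-150, -11, 40] [-79. 574.]
[150, 11, 40] [ 12. 735.]
[150, -11, 40] [ -4. 736.]
[100, 11, 40] [  1. 712.]
[100, -11, 40] [-15. 712.]
[0, 0, 40] [-30. 661.]
```

View pics/b_wrist.png

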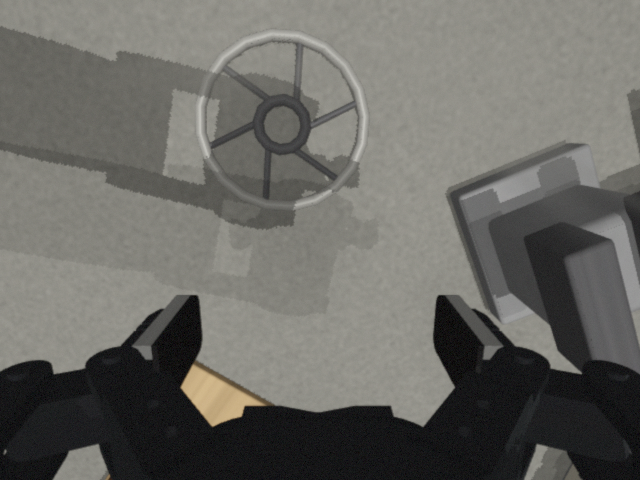

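The move calls were refused because every row needs all the keys, so the arm hasn't moved. The view still shows the handwheel near (283,123). I'll resend with full rows.

Request:
jog_arm(increments=[{"x":2,"y":-29,"z":39,"rx":-0.005,"ry":0,"rz":0,"hand":85},{"x":2,"y":-29,"z":38,"rx":-0.005,"ry":0,"rz":0,"hand":85},{"x":3,"y":-30,"z":38,"rx":-0.005,"ry":0,"rz":0,"hand":85},{"x":3,"y":-30,"z":38,"rx":-0.005,"ry":0,"rz":0,"hand":85},{"x":3,"y":-30,"z":38,"rx":-0.005,"ry":0,"rz":0,"hand":85}])

```text
time_s: 0.82
eef_pos: [328.0, 269.4, 218.2]
ee_rot: [0.694, 0.135, 0.694, -0.135]
force: [0.4, 0.5, 0.2]
grip_width: 0.996
```

Request:
jog_arm(increments=[{"x":5,"y":-30,"z":38,"rx":-0.005,"ry":0,"rz":0,"hand":85},{"x":5,"y":-30,"z":38,"rx":-0.005,"ry":0,"rz":0,"hand":85},{"x":5,"y":-31,"z":38,"rx":-0.005,"ry":0,"rz":0,"hand":85},{"x":5,"y":-31,"z":37,"rx":-0.005,"ry":0,"rz":0,"hand":85},{"x":5,"y":-31,"z":37,"rx":-0.005,"ry":0,"rz":0,"hand":85}])

```text
time_s: 1.45
eef_pos: [447.0, 58.1, 193.2]
ee_rot: [0.696, 0.127, 0.696, -0.127]
force: [0.7, 0.5, -0.2]
grip_width: 0.998
```

Request:
jog_arm(increments=[{"x":8,"y":-31,"z":37,"rx":-0.005,"ry":0,"rz":0,"hand":85},{"x":8,"y":-31,"z":37,"rx":-0.005,"ry":0,"rz":0,"hand":85},{"x":8,"y":-32,"z":37,"rx":-0.005,"ry":0,"rz":0,"hand":85},{"x":8,"y":-32,"z":37,"rx":-0.005,"ry":0,"rz":0,"hand":85},{"x":8,"y":-32,"z":36,"rx":-0.005,"ry":0,"rz":0,"hand":85}])

```text
time_s: 2.08
eef_pos: [565.7, -153.4, 152.8]
ee_rot: [0.697, 0.118, 0.697, -0.118]
force: [1.0, 0.3, 0.8]
grip_width: 0.994
```

```bash
cat > w.py <<'E'
from h import *
import cv2,sys
im=capture('wrist')[:,:,::-1]
p,R,s=cur();print(p.round(1),R.as_matrix().round(3).tolist(),s['joints'].round(3),s['time_s'])
cv2.imwrite(f"pics/{sys.argv[1]}.png",im)
c=get_calibration('wrist');T=np.linalg.inv(c['T_tool_cam'])
for P in ([-150,11,40],[-150,-11,40],[150,11,40],[150,-11,40],[100,11,40],[100,-11,40],[0,0,40]):
    X=Rz(LV[2])@P+[LV[0],LV[1],0]; Y=R.inv().apply(X-p); q=c['camera_matrix']@(T[:3,:3]@Y+T[:3,3]);print(P,(q[:2]/q[2]).round())
E
python3 w.py b2
```

```text
[ 567.  -158.   151.4] [[-0.0, 0.331, 0.943], [-0.001, 0.943, -0.331], [-1.0, -0.001, 0.0]] [-4.700e-01  5.200e-01  1.408e+00 -1.000e-03  1.213e+00 -1.703e+00] 2.125
[-150, 11, 40] [344. -26.]
[-150, -11, 40] [306. -26.]
[150, 11, 40] [339. 416.]
[150, -11, 40] [311. 416.]
[100, 11, 40] [340. 359.]
[100, -11, 40] [310. 359.]
[0, 0, 40] [325. 228.]
```

View pics/b2.png

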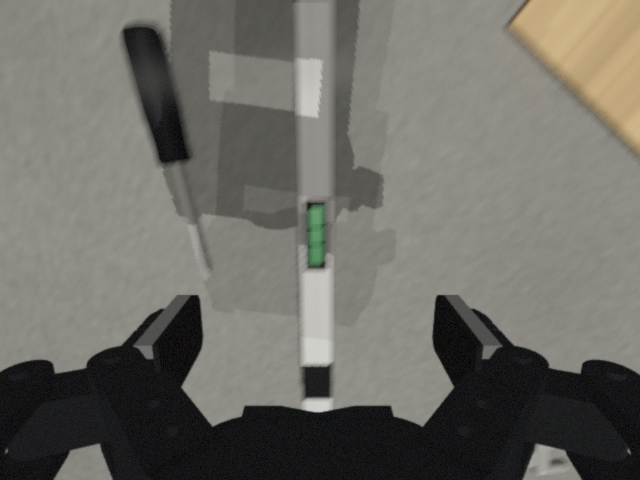

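The level is centred between the fingers: its vial is at (317,236) and it runs vertically in the image. The picture is slightly blurred, so I'll let the arm settle before descending.

Request:
jog_arm(increments=[{"x":0,"y":0,"z":0,"rx":0,"ry":0,"rz":0,"hand":85},{"x":0,"y":0,"z":0,"rx":0,"ry":0,"rz":0,"hand":85}])

```text
time_s: 2.38
eef_pos: [564.9, -151.0, 153.5]
ee_rot: [0.697, 0.118, 0.697, -0.117]
force: [-0.6, 0.2, -0.3]
grip_width: 0.997
```

```bash
python3 w.py b3; python3 -c "
from h import *
plan([LV[0],LV[1],10],down(-.332),1)"
```

```text
[ 565.  -150.9  153.6] [[0.0, 0.328, 0.945], [0.0, 0.945, -0.328], [-1.0, 0.0, 0.0]] [-0.461  0.51   1.418  0.     1.214 -1.698] 2.425
[-150, 11, 40] [334. -16.]
[-150, -11, 40] [296. -16.]
[150, 11, 40] [331. 418.]
[150, -11, 40] [302. 419.]
[100, 11, 40] [331. 362.]
[100, -11, 40] [302. 362.]
[0, 0, 40] [316. 233.]
0 xyz [143.6, -0.1, 1.9] r [-0.0018, 0.0001, -0.0001]
```

View pics/b3.png

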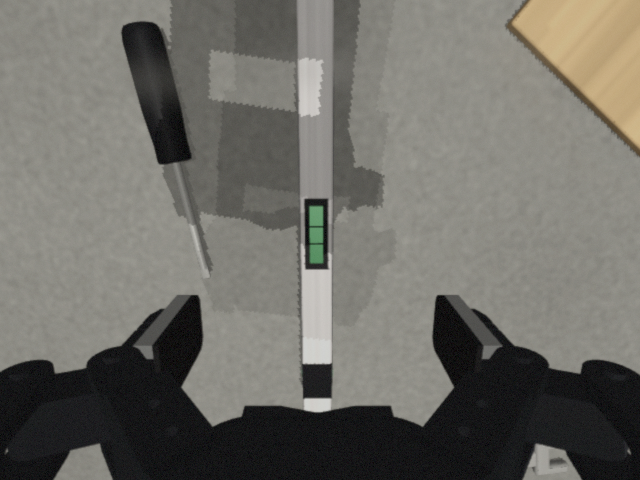

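The vial is at (316,234) and I predicted (316,233), so the level's pose is confirmed. Descending now.

Request:
jog_arm(increments=[{"x":35,"y":0,"z":2,"rx":-0.002,"ry":0,"rz":0,"hand":85},{"x":35,"y":0,"z":0,"rx":0,"ry":0,"rz":0,"hand":85},{"x":35,"y":0,"z":0,"rx":0,"ry":0,"rz":0,"hand":85},{"x":25,"y":0,"z":0,"rx":0,"ry":0,"rz":0,"hand":85},{"x":13,"y":0,"z":0,"rx":0,"ry":0,"rz":0,"hand":85}])

```text
time_s: 3.05
eef_pos: [566.7, -151.6, 9.6]
ee_rot: [0.697, 0.117, 0.698, -0.117]
force: [0.0, 0.2, -0.6]
grip_width: 0.997
```

Request:
jog_arm(increments=[{"x":0,"y":0,"z":0,"rx":0,"ry":0,"rz":0,"hand":85},{"x":0,"y":0,"z":0,"rx":0,"ry":0,"rz":0,"hand":40},{"x":0,"y":0,"z":0,"rx":0,"ry":0,"rz":0,"hand":10},{"x":0,"y":0,"z":0,"rx":0,"ry":0,"rz":0,"hand":5},{"x":0,"y":0,"z":0,"rx":0,"ry":0,"rz":0,"hand":5}], force=70)

```text
time_s: 3.68
eef_pos: [567.3, -152.7, 10.8]
ee_rot: [0.698, 0.117, 0.697, -0.117]
force: [-0.2, -0.3, 7.7]
grip_width: 0.243
```

Request:
jog_arm(increments=[{"x":0,"y":0,"z":0,"rx":0,"ry":0,"rz":0,"hand":5},{"x":0,"y":0,"z":0,"rx":0,"ry":0,"rz":0,"hand":5},{"x":0,"y":0,"z":0,"rx":0,"ry":0,"rz":0,"hand":5}], force=70)

```text
time_s: 4.05
eef_pos: [567.3, -152.7, 10.8]
ee_rot: [0.698, 0.117, 0.697, -0.117]
force: [-1.5, -0.5, 6.1]
grip_width: 0.246
```

Gripped: the opening reads about 21 mm. Lifting.

Request:
jog_arm(increments=[{"x":-15,"y":0,"z":0,"rx":0,"ry":0,"rz":0,"hand":5},{"x":-35,"y":0,"z":0,"rx":0,"ry":0,"rz":0,"hand":5},{"x":-45,"y":0,"z":-10,"rx":0,"ry":0,"rz":0,"hand":5},{"x":-45,"y":0,"z":-20,"rx":0,"ry":0,"rz":0,"hand":5},{"x":-45,"y":0,"z":-20,"rx":0,"ry":0,"rz":0,"hand":5}])

```text
time_s: 4.68
eef_pos: [518.9, -135.8, 197.1]
ee_rot: [0.697, 0.117, 0.697, -0.117]
force: [0.0, -0.9, -1.9]
grip_width: 0.242
```

```bash
python3 w.py c1; python3 - <<'E'
from h import *
import cv2
cv2.imwrite("pics/c_scene.png",capture('scene')[:,:,::-1])
E
```

```text
[ 519.3 -135.8  203.2] [[0.007, 0.326, 0.945], [-0.004, 0.945, -0.326], [-1.0, -0.001, 0.008]] [-0.474  0.357  1.512 -0.     1.265 -1.713] 4.725
[-150, 11, 40] [332.  81.]
[-150, -11, 40] [302.  81.]
[150, 11, 40] [329. 422.]
[150, -11, 40] [306. 422.]
[100, 11, 40] [329. 376.]
[100, -11, 40] [305. 376.]
[0, 0, 40] [317. 272.]
```

View pics/c1.png

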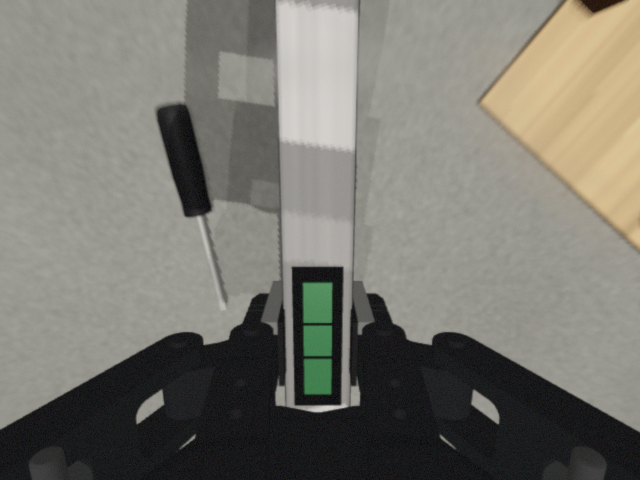

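View pics/c_scene.png

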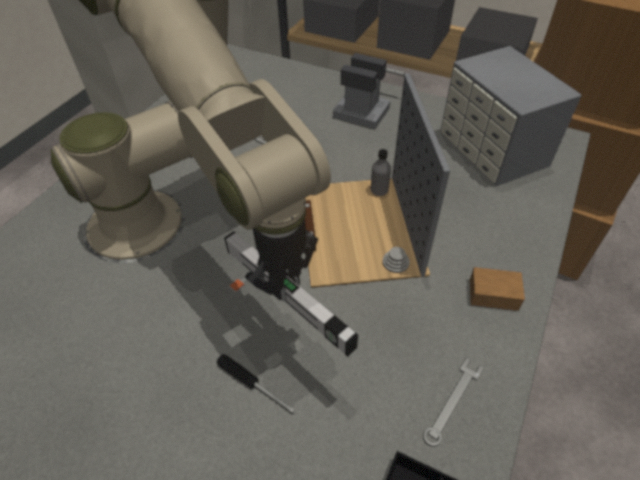

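```bash
cat >> h.py <<'E'
OFF=np.array([-9.2,0,0])  # level centre in tool frame
def levR(th,yaw=None):
    yaw=ST[2] if yaw is None else yaw
    x=np.array([np.cos(th)*np.cos(yaw),np.cos(th)*np.sin(yaw),np.sin(th)]) # tool z
    y=np.array([-np.sin(yaw),np.cos(yaw),0]) # tool y
    return Ro.from_matrix(np.c_[np.cross(y,x),y,x])
def tgt(th,g,h,y=0):
    "tool pose for slope th, foot corner gap g from stop, h above board"
    c,s=np.cos(th),np.sin(th)
    f=np.array([-110+g+20*s+150*c,y,10+20*c+h+150*s])
    R=levR(th); P=Rz(ST[2])@f+[ST[0],ST[1],0]
    return P-R.apply(OFF),R
def stat():
    p,R,s=cur(); 
    loc=lambda X:(Rz(ST[2]).T@(X-[ST[0],ST[1],0])).round(1).tolist()
    C=p+R.apply(OFF)
    for n,v in (('top',[0,0,150]),('foot',[0,0,-150]),('footlow',[20,0,-150]),('footup',[-20,0,-150]),('toplow',[20,0,150])): print(n,loc(C+R.apply(v)))
    m=R.as_matrix();print('slope',np.arcsin(m[2,2]).round(4),'yaw',(np.arctan2(m[1,2],m[0,2])-ST[2]).round(4),'roll',m[2,1].round(4),'TCP',p.round(1),'J',s['joints'].round(3),'F',s['force'].round(1),'t',s['time_s'])
E
python3 - <<'E'
from h import *
stat()
c=get_calibration('wrist')
for v in (335.5,267,405):
    d=np.linalg.inv(c['camera_matrix'])@[318,v,1]; d=c['T_tool_cam'][:3,:3]@d; o=c['T_tool_cam'][:3,3]
    k=(-29.2-o[0])/d[0]; print((o+k*d).round(1))
p,R=tgt(.95,45,110); print(p)
plan(p,R,15)
E
```

```text
top [-77.3, -424.0, 211.1]
foot [-266.5, -191.2, 208.7]
footlow [-266.4, -191.3, 188.7]
footup [-266.6, -191.1, 228.7]
toplow [-77.3, -424.2, 191.1]
slope 0.008 yaw -0.8885 roll -0.0011 TCP [ 520.2 -136.2  200.7] J [-0.474  0.361  1.512  0.     1.26  -1.713] F [ 0.5 -1.  -2. ] t 4.775
[-29.2   1.   -0.9]
[-29.2   1.  -24.5]
[-29.2   1.   25.7]
[542.87472542 240.08068981 248.29450308]
0 xyz [-3.3, 24.2, -6.7] r [-0.0544, -0.0585, 0.0283]
1 xyz [-2.9, 24.6, -5.2] r [-0.0544, -0.0585, 0.0283]
2 xyz [-2.5, 24.9, -3.7] r [-0.0544, -0.0585, 0.0283]
3 xyz [-1.9, 25.2, -2.2] r [-0.0544, -0.0585, 0.0283]
4 xyz [-1.3, 25.3, -0.8] r [-0.0544, -0.0585, 0.0283]
5 xyz [-0.6, 25.3, 0.7] r [-0.0544, -0.0585, 0.0283]
6 xyz [0.2, 25.2, 2.1] r [-0.0544, -0.0585, 0.0283]
7 xyz [1.1, 25.1, 3.4] r [-0.0544, -0.0585, 0.0283]
8 xyz [2.0, 24.8, 4.7] r [-0.0544, -0.0585, 0.0283]
9 xyz [3.0, 24.5, 5.9] r [-0.0544, -0.0585, 0.0283]
10 xyz [4.1, 24.0, 7.0] r [-0.0544, -0.0585, 0.0283]
11 xyz [5.2, 23.5, 8.0] r [-0.0544, -0.0585, 0.0283]
12 xyz [6.4, 22.8, 8.9] r [-0.0544, -0.0585, 0.0283]
13 xyz [7.5, 22.1, 9.7] r [-0.0544, -0.0585, 0.0283]
14 xyz [8.7, 21.4, 10.4] r [-0.0544, -0.0585, 0.0283]
```

The vial offset confirms the grip is at the level's centre. Swinging it over to the stand.

Request:
jog_arm(increments=[{"x":-3,"y":24,"z":-7,"rx":-0.054,"ry":-0.058,"rz":0.028,"hand":5},{"x":-3,"y":25,"z":-5,"rx":-0.054,"ry":-0.058,"rz":0.028,"hand":5},{"x":-3,"y":25,"z":-4,"rx":-0.054,"ry":-0.058,"rz":0.028,"hand":5},{"x":-2,"y":25,"z":-2,"rx":-0.054,"ry":-0.058,"rz":0.028,"hand":5},{"x":-2,"y":25,"z":-1,"rx":-0.054,"ry":-0.058,"rz":0.028,"hand":5}])

```text
time_s: 5.4
eef_pos: [526.7, -10.0, 212.2]
ee_rot: [0.806, 0.052, 0.589, 0.011]
force: [0.2, -0.1, -1.8]
grip_width: 0.248
```

Request:
jog_arm(increments=[{"x":-1,"y":25,"z":1,"rx":-0.054,"ry":-0.058,"rz":0.028,"hand":5},{"x":0,"y":25,"z":2,"rx":-0.054,"ry":-0.058,"rz":0.028,"hand":5},{"x":1,"y":25,"z":3,"rx":-0.054,"ry":-0.058,"rz":0.028,"hand":5},{"x":2,"y":25,"z":5,"rx":-0.054,"ry":-0.058,"rz":0.028,"hand":5},{"x":3,"y":24,"z":6,"rx":-0.054,"ry":-0.058,"rz":0.028,"hand":5}])

```text
time_s: 6.02
eef_pos: [534.9, 114.3, 229.0]
ee_rot: [0.88, -0.014, 0.455, 0.139]
force: [-0.2, 0.3, -2.5]
grip_width: 0.247
```

```bash
python3 - <<'E'
from h import *
stat()
p,R=tgt(.95,45,110); print(p)
plan(p,R,6)
E
```

```text
top [80.9, -145.5, 324.2]
foot [-146.0, -58.0, 148.5]
footlow [-134.2, -59.9, 132.4]
footup [-157.7, -56.2, 164.6]
toplow [92.6, -147.4, 308.2]
slope 0.6259 yaw -0.368 roll 0.1007 TCP [534.9 114.3 229. ] J [-0.156  0.087  1.922  0.548  0.645 -2.317] F [-0.2  0.3 -2.5] t 6.025
[542.87472542 240.08068981 248.29450308]
0 xyz [3.0, 20.1, 6.1] r [-0.0466, -0.0505, 0.0232]
1 xyz [3.8, 19.7, 6.9] r [-0.0466, -0.0505, 0.0232]
2 xyz [4.6, 19.3, 7.6] r [-0.0466, -0.0505, 0.0232]
3 xyz [5.4, 18.8, 8.2] r [-0.0466, -0.0505, 0.0232]
4 xyz [6.3, 18.3, 8.8] r [-0.0466, -0.0505, 0.0232]
5 xyz [7.2, 17.7, 9.3] r [-0.0466, -0.0505, 0.0232]
```

The top end is closer to the panel than I'd like, about 18 mm at (92.6,-147). Before going on I'll fit a kinematic model to check joint 6 (now at -2.3, limit -2.88) and choose a safer waypoint.

```bash
cat > kin.py <<'E'
from h import *
S=[([.938,.313,1.498,0,1.331,-.223],[209.1,481.4,230.9],None),
([-.461,.510,1.418,0,1.214,-1.698],[565,-150.9,153.6],None),
([-.474,.361,1.512,0,1.26,-1.713],[520.2,-136.2,200.7],None)]
def rot(q,sg,a):
    e=lambda ax,t:Ro.from_euler(ax,t)
    return e('z',q[0])*e('y',q[1]+q[2])*e('z',sg[0]*q[3])*e('y',q[4])*e('z',sg[1]*q[5]+a)*Ro.from_matrix(np.array([[0,0,1],[0,1,0],[1,0,0]])@np.diag([1,1,1]) if 0 else np.array([[0,0,-1.],[0,1,0],[1,0,0]]))
if __name__=='__main__':
    p,R,s=cur(); q=s['joints']
    Rd=Ro.from_matrix([[0,.328,.945],[0,.945,-.328],[-1,0,0]])
    for s0 in (1,-1):
     for s1 in (1,-1):
      for a in (0,np.pi/2,np.pi,-np.pi/2):
        e1=(R.inv()*rot(q,(s0,s1),a)).magnitude(); e2=(Rd.inv()*rot(S[1][0],(s0,s1),a)).magnitude()
        if e1+e2<.6: print(s0,s1,a,e1,e2)
E
python3 kin.py
```

```text
1 1 1.5707963267948966 3.0214207201305074e-16 0.0004963862541001135
```

```bash
cat >> kin.py <<'E'
SG=(1,1);A=np.pi/2
def fk(q,k):
    b,d,L2,L3,Lt=k[:5]; R=rot(q,SG,A); t=q[1]+q[2]
    v=np.array([L2*np.sin(q[1])+L3*np.sin(t),b,d+L2*np.cos(q[1])+L3*np.cos(t)])
    return Rz(q[0])@v+R.apply([Lt,0,0]),R
def fit(sam):
    f=lambda k:np.concatenate([fk(q,k)[0]-p for q,p in sam])
    r=least_squares(f,[-116,400,450,400,250]);print('fit',r.x.round(1),np.abs(r.fun).max().round(2));return r.x
lo=np.array([-2.94,-.97,.19,-1.23,.02,-2.88]);hi=np.array([2.94,2.17,2.56,4.37,3.11,2.88])
def ik(p,R,k,q0):
    def f(q):
        P,Q=fk(q,k);return np.r_[(P-p)/100,(Q.inv()*R).as_rotvec()]
    r=least_squares(f,np.clip(q0,lo+.01,hi-.01),bounds=(lo,hi));return r.x,np.abs(r.fun).max()
if __name__=='__main__':
    sam=[(q,np.array(p)) for q,p,_ in S]+[(q,p)]
    k=fit(sam); np.save('k.npy',k)
    for th,g,h in ((.95,5,110),(1.05,5,110),(1.05,5,2),(1.0,5,2),(.9,2,2),(.89,0,0)):
        x,e=ik(*tgt(th,g,h),k,q);print(th,g,h,x.round(2),e.round(4))
E
python3 kin.py
```

```text
1 1 1.5707963267948966 3.0214207201305074e-16 0.0004963862541001135
fit [116.7 151.4 441.7 383.9 249. ] 2.3
0.95 5 110 [ 0.02  0.02  2.06  1.02  0.46 -2.88] 0.0673
1.05 5 110 [ 0.01 -0.02  2.09  1.05  0.43 -2.88] 0.1411
1.05 5 2 [ 0.08  0.15  2.13  1.04  0.27 -2.88] 0.3056
1.0 5 2 [ 0.08  0.17  2.12  1.03  0.28 -2.88] 0.2648
0.9 2 2 [ 0.08  0.21  2.09  1.01  0.3  -2.88] 0.1859
0.89 0 0 [ 0.08  0.21  2.1   1.    0.3  -2.88] 0.182
```

```bash
cat > t.py <<'E'
from kin import *
import h
k=np.load('k.npy');p,R,s=cur();q=s['joints']
def T(th,g,hh,yaw,y,flip=False):
    c,s=np.cos(th),np.sin(th); Rr=levR(th,ST[2]+yaw)
    ctr=np.array([-110+g+20*s+150*c,y,10+20*c+hh+150*s]); P=Rz(ST[2])@ctr+[ST[0],ST[1],0]
    P=P-Rr.apply(OFF)
    if flip: Rr=Rr*Ro.from_euler('x',np.pi)
    return P,Rr
if __name__=='__main__':
  for yaw in (-.15,-.25):
    for y in (-30,0,30):
      for th,g,hh in ((1.0,5,2),(.9,2,2)):
        x,e=ik(*T(th,g,hh,yaw,y),k,q);print(yaw,y,th,x.round(2),e.round(4))
  q2=q.copy();q2[5]+=np.pi
  for th,g,hh in ((.95,5,110),(1.05,5,110),(1.05,5,2),(.89,0,0)):
    x,e=ik(*T(th,g,hh,0,0,True),k,q2);print('flip',th,hh,x.round(2),e.round(4))
E
python3 t.py
```

```text
-0.15 -30 1.0 [ 0.06  0.18  2.12  1.1   0.19 -2.88] 0.2374
-0.15 -30 0.9 [ 0.06  0.22  2.1   1.09  0.21 -2.88] 0.1571
-0.15 0 1.0 [ 0.13  0.17  2.14  1.14  0.14 -2.88] 0.2263
-0.15 0 0.9 [ 0.13  0.2   2.12  1.13  0.17 -2.88] 0.146
-0.15 30 1.0 [ 0.2   0.17  2.16  1.19  0.09 -2.88] 0.215
-0.15 30 0.9 [ 0.2   0.2   2.14  1.17  0.11 -2.88] 0.1348
-0.25 -30 1.0 [ 0.1   0.19  2.14  1.18  0.1  -2.88] 0.2136
-0.25 -30 0.9 [ 0.09  0.22  2.12  1.17  0.12 -2.88] 0.1326
-0.25 0 1.0 [ 0.17  0.18  2.15  1.23  0.05 -2.88] 0.204
-0.25 0 0.9 [ 0.16  0.21  2.13  1.22  0.07 -2.88] 0.1232
-0.25 30 1.0 [ 0.23  0.17  2.16  1.26  0.02 -2.88] 0.1991
-0.25 30 0.9 [ 0.24  0.21  2.14  1.26  0.02 -2.88] 0.1141
flip 0.95 110 [-0.01  0.02  2.1   1.26  0.48 -0.01] 0.0
flip 1.05 110 [-0.06 -0.02  2.18  1.53  0.52 -0.29] 0.0
flip 1.05 2 [-0.06  0.2   2.32  2.1   0.61 -0.96] 0.0
flip 0.89 0 [ 0.    0.22  2.22  1.8   0.43 -0.62] 0.0
```

Joint 6 would pass its limit with this grasp. The half-turned grasp is reachable, so I'll put the level back down, turn the gripper by π and regrasp.

```bash
python3 - <<'E'
from h import *
plan([566,-152,140],down(-.332),10)
E
```

```text
0 xyz [2.7, -27.3, -6.8] r [0.0541, 0.058, -0.0281]
1 xyz [3.8, -27.5, -5.1] r [0.0541, 0.058, -0.0281]
2 xyz [4.8, -27.6, -3.4] r [0.0541, 0.058, -0.0281]
3 xyz [5.8, -27.6, -1.5] r [0.0541, 0.058, -0.0281]
4 xyz [6.6, -27.5, 0.3] r [0.0541, 0.058, -0.0281]
5 xyz [7.3, -27.2, 2.2] r [0.0541, 0.058, -0.0281]
6 xyz [7.8, -26.8, 4.1] r [0.0541, 0.058, -0.0281]
7 xyz [8.3, -26.3, 6.0] r [0.0541, 0.058, -0.0281]
8 xyz [8.6, -25.7, 7.9] r [0.0541, 0.058, -0.0281]
9 xyz [8.8, -25.0, 9.8] r [0.0541, 0.058, -0.0281]
```

Request:
jog_arm(increments=[{"x":3,"y":-27,"z":-7,"rx":0.054,"ry":0.058,"rz":-0.028,"hand":5},{"x":4,"y":-27,"z":-5,"rx":0.054,"ry":0.058,"rz":-0.028,"hand":5},{"x":5,"y":-28,"z":-3,"rx":0.054,"ry":0.058,"rz":-0.028,"hand":5},{"x":6,"y":-28,"z":-2,"rx":0.054,"ry":0.058,"rz":-0.028,"hand":5},{"x":6,"y":-27,"z":0,"rx":0.054,"ry":0.058,"rz":-0.028,"hand":5}])

```text
time_s: 6.65
eef_pos: [549.8, -19.9, 183.7]
ee_rot: [0.805, 0.053, 0.591, 0.01]
force: [0.5, 0.9, -2.7]
grip_width: 0.244
```

Request:
jog_arm(increments=[{"x":7,"y":-27,"z":2,"rx":0.054,"ry":0.058,"rz":-0.028,"hand":5},{"x":8,"y":-27,"z":4,"rx":0.054,"ry":0.058,"rz":-0.028,"hand":5},{"x":8,"y":-26,"z":6,"rx":0.054,"ry":0.058,"rz":-0.028,"hand":5},{"x":9,"y":-26,"z":8,"rx":0.054,"ry":0.058,"rz":-0.028,"hand":5},{"x":9,"y":-25,"z":10,"rx":0.054,"ry":0.058,"rz":-0.028,"hand":5}])

```text
time_s: 7.28
eef_pos: [565.4, -153.1, 139.1]
ee_rot: [0.696, 0.118, 0.698, -0.118]
force: [0.4, 0.7, -2.5]
grip_width: 0.247
```

Request:
jog_arm(increments=[{"x":0,"y":0,"z":0,"rx":0,"ry":0,"rz":0,"hand":5},{"x":0,"y":0,"z":0,"rx":0,"ry":0,"rz":0,"hand":5}])

```text
time_s: 7.52
eef_pos: [565.4, -151.7, 139.7]
ee_rot: [0.697, 0.117, 0.697, -0.117]
force: [-0.2, 0.4, -2.3]
grip_width: 0.248
```

```bash
python3 - <<'E'
from h import *
plan([566,-152,12],down(-.332),1)
print(cur()[2])
E
```

```text
0 xyz [127.7, -0.1, 0.7] r [-0.0, -0.0004, -0.0007]
{'time_s': 7.525, 'joints': array([-4.62469278e-01,  5.25757655e-01,  1.43134278e+00,  6.83005098e-04,
        1.18496658e+00, -1.70149371e+00]), 'dq': array([ 0.00726878, -0.01742897,  0.0043208 , -0.00262631, -0.00082333,
        0.00162305]), 'tau': array([-7.36915302e-01, -4.94993341e+01, -2.53413874e+01, -3.60446004e-02,
       -6.60471705e-03,  9.57556738e-03]), 'eef_pos': array([ 565.36163949, -151.71718509,  139.73290395]), 'ee_rot': array([ 0.69728985,  0.11711446,  0.69747987, -0.11658856]), 'force': array([-0.17548824,  0.39056438, -2.34153912]), 'wrist_torque': array([-0.01205929, -0.01037537, -0.05867541]), 'grip_width': 0.24756849220599286}
```

Request:
jog_arm(increments=[{"x":40,"y":0,"z":0,"rx":0,"ry":0,"rz":0,"hand":5},{"x":40,"y":0,"z":0,"rx":0,"ry":0,"rz":0,"hand":5},{"x":32,"y":0,"z":0,"rx":0,"ry":0,"rz":0,"hand":5},{"x":12,"y":0,"z":0,"rx":0,"ry":0,"rz":0,"hand":5},{"x":3,"y":0,"z":0,"rx":0,"ry":0,"rz":0,"hand":5}])

```text
time_s: 8.15
eef_pos: [565.8, -152.1, 13.4]
ee_rot: [0.698, 0.117, 0.697, -0.117]
force: [0.2, 0.1, -1.5]
grip_width: 0.245
```

Request:
jog_arm(increments=[{"x":1,"y":0,"z":0,"rx":0,"ry":0,"rz":0,"hand":5},{"x":0,"y":0,"z":0,"rx":0,"ry":0,"rz":0,"hand":5}])

```text
time_s: 8.4
eef_pos: [566.1, -152.5, 13.0]
ee_rot: [0.698, 0.117, 0.697, -0.117]
force: [0.3, -0.5, -1.9]
grip_width: 0.245
```

Request:
jog_arm(increments=[{"x":1,"y":0,"z":0,"rx":0,"ry":0,"rz":0,"hand":5},{"x":1,"y":0,"z":0,"rx":0,"ry":0,"rz":0,"hand":5},{"x":0,"y":0,"z":0,"rx":0,"ry":0,"rz":0,"hand":5}])

```text
time_s: 8.78
eef_pos: [565.8, -152.5, 10.8]
ee_rot: [0.698, 0.117, 0.697, -0.117]
force: [-3.5, 1.0, 6.1]
grip_width: 0.247
```

Contact with the bench: the force reads +6 N. Opening, then rising.

Request:
jog_arm(increments=[{"x":0,"y":0,"z":0,"rx":0,"ry":0,"rz":0,"hand":30},{"x":0,"y":0,"z":0,"rx":0,"ry":0,"rz":0,"hand":60},{"x":0,"y":0,"z":0,"rx":0,"ry":0,"rz":0,"hand":85},{"x":0,"y":0,"z":0,"rx":0,"ry":0,"rz":0,"hand":85},{"x":0,"y":0,"z":0,"rx":0,"ry":0,"rz":0,"hand":85}])

```text
time_s: 9.4
eef_pos: [565.6, -152.4, 9.9]
ee_rot: [0.697, 0.117, 0.697, -0.117]
force: [-0.0, -0.3, -0.4]
grip_width: 0.993
```

Request:
jog_arm(increments=[{"x":-20,"y":0,"z":0,"rx":0,"ry":0,"rz":0,"hand":85},{"x":-40,"y":0,"z":0,"rx":0,"ry":0,"rz":0,"hand":85},{"x":-40,"y":0,"z":0,"rx":0,"ry":0,"rz":0,"hand":85},{"x":0,"y":0,"z":0,"rx":0.18,"ry":0,"rz":0,"hand":85},{"x":0,"y":0,"z":0,"rx":0.18,"ry":0,"rz":0,"hand":85}])

```text
time_s: 10.02
eef_pos: [565.7, -152.4, 110.4]
ee_rot: [0.665, 0.242, 0.664, -0.242]
force: [-0.3, 0.3, -0.3]
grip_width: 0.99
```

```bash
python3 - <<'E'
from h import *
print(cur()[2]['joints'],cur()[0]); plan([566.5,-152.3,110],down(-.332)*Ro.from_euler('x',np.pi-1e-3),1)
E
```

```text
[-4.62926154e-01  5.59176703e-01  1.46051207e+00  1.09783198e-05
  1.12108936e+00 -1.33508114e+00] [ 565.73228015 -152.37281552  110.41369449]
0 xyz [0.4, 0.5, 0.5] r [2.7739, -0.0001, -0.0011]
```

Request:
jog_arm(increments=[{"x":0,"y":0,"z":0,"rx":0.185,"ry":0,"rz":0,"hand":85},{"x":0,"y":0,"z":0,"rx":0.185,"ry":0,"rz":0,"hand":85},{"x":0,"y":0,"z":0,"rx":0.185,"ry":0,"rz":0,"hand":85},{"x":0,"y":0,"z":0,"rx":0.185,"ry":0,"rz":0,"hand":85},{"x":0,"y":0,"z":0,"rx":0.185,"ry":0,"rz":0,"hand":85}])

```text
time_s: 10.65
eef_pos: [565.6, -152.4, 109.9]
ee_rot: [-0.487, -0.513, -0.487, 0.513]
force: [-0.7, 0.2, 1.4]
grip_width: 0.994
```

Request:
jog_arm(increments=[{"x":0,"y":0,"z":0,"rx":0.185,"ry":0,"rz":0,"hand":85},{"x":0,"y":0,"z":0,"rx":0.185,"ry":0,"rz":0,"hand":85},{"x":0,"y":0,"z":0,"rx":0.185,"ry":0,"rz":0,"hand":85},{"x":0,"y":0,"z":0,"rx":0.185,"ry":0,"rz":0,"hand":85},{"x":0,"y":0,"z":0,"rx":0.185,"ry":0,"rz":0,"hand":85}])

```text
time_s: 11.28
eef_pos: [565.6, -152.4, 109.9]
ee_rot: [-0.206, -0.676, -0.207, 0.676]
force: [-0.3, -0.4, -0.7]
grip_width: 0.996
```

Request:
jog_arm(increments=[{"x":0,"y":0,"z":0,"rx":0.185,"ry":0,"rz":0,"hand":85},{"x":0,"y":0,"z":0,"rx":0.185,"ry":0,"rz":0,"hand":85},{"x":0,"y":0,"z":0,"rx":0.185,"ry":0,"rz":0,"hand":85},{"x":0,"y":0,"z":0,"rx":0.185,"ry":0,"rz":0,"hand":85},{"x":0,"y":0,"z":0,"rx":0.185,"ry":0,"rz":0,"hand":85}])

```text
time_s: 11.9
eef_pos: [565.6, -152.4, 109.9]
ee_rot: [0.117, -0.697, 0.117, 0.697]
force: [-0.1, -0.2, 0.3]
grip_width: 1.0
```

Request:
jog_arm(increments=[{"x":0,"y":0,"z":0,"rx":0,"ry":0,"rz":0,"hand":85}])

```text
time_s: 12.02
eef_pos: [565.6, -152.4, 109.9]
ee_rot: [0.114, -0.698, 0.114, 0.698]
force: [-0.3, 0.6, 0.5]
grip_width: 0.993
```

```bash
sed -i 's/^LV=.*;/LV=np.array([566.5,-152.3,-.332]);/' h.py; python3 w.py d1; python3 - <<'E'
from h import *
plan([566.5,-152.3,10],down(-.332+np.pi),1)
E
```

```text
[ 565.6 -152.4  109.9] [[-0.0, -0.317, -0.948], [0.0, -0.948, 0.317], [-1.0, -0.0, 0.0]] [-0.463  0.56   1.461  0.     1.121  1.43 ] 12.075
[-150, 11, 40] [300. 463.]
[-150, -11, 40] [332. 463.]
[150, 11, 40] [298. -54.]
[150, -11, 40] [344. -53.]
[100, 11, 40] [298.  61.]
[100, -11, 40] [342.  62.]
[0, 0, 40] [318. 250.]
0 xyz [99.9, -0.3, -0.8] r [0.0096, 0.0001, 0.0]
```

View pics/d1.png

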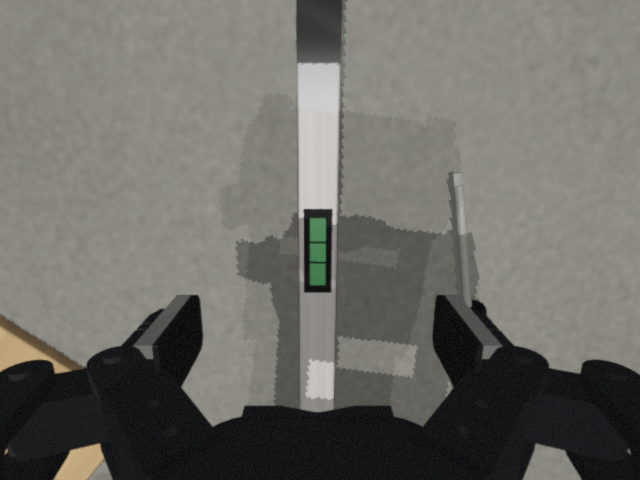

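The vial is at (318,250), as predicted, and the window band is at the top of the image. The level is centred and undisturbed, so I'll descend and grip.

Request:
jog_arm(increments=[{"x":35,"y":0,"z":-1,"rx":0.01,"ry":0,"rz":0,"hand":85},{"x":35,"y":0,"z":0,"rx":0,"ry":0,"rz":0,"hand":85},{"x":22,"y":0,"z":0,"rx":0,"ry":0,"rz":0,"hand":85},{"x":8,"y":0,"z":0,"rx":0,"ry":0,"rz":0,"hand":70},{"x":0,"y":0,"z":0,"rx":0,"ry":0,"rz":0,"hand":40}])

```text
time_s: 12.7
eef_pos: [566.7, -152.8, 10.1]
ee_rot: [-0.118, 0.697, -0.118, -0.697]
force: [0.1, 0.3, 0.6]
grip_width: 0.62
```

Request:
jog_arm(increments=[{"x":0,"y":0,"z":0,"rx":0,"ry":0,"rz":0,"hand":10},{"x":0,"y":0,"z":0,"rx":0,"ry":0,"rz":0,"hand":5},{"x":0,"y":0,"z":0,"rx":0,"ry":0,"rz":0,"hand":5},{"x":0,"y":0,"z":0,"rx":0,"ry":0,"rz":0,"hand":5},{"x":0,"y":0,"z":0,"rx":0,"ry":0,"rz":0,"hand":5}], force=70)

```text
time_s: 13.32
eef_pos: [567.2, -153.0, 11.1]
ee_rot: [-0.118, 0.698, -0.118, -0.696]
force: [-0.7, 0.4, 6.6]
grip_width: 0.249
```

Request:
jog_arm(increments=[{"x":-15,"y":0,"z":0,"rx":0,"ry":0,"rz":0,"hand":5},{"x":-35,"y":0,"z":0,"rx":0,"ry":0,"rz":0,"hand":5},{"x":-45,"y":0,"z":10,"rx":0,"ry":0,"rz":0,"hand":5},{"x":-45,"y":0,"z":20,"rx":0,"ry":0,"rz":0,"hand":5},{"x":-45,"y":0,"z":20,"rx":0,"ry":0,"rz":0,"hand":5}])

```text
time_s: 13.95
eef_pos: [518.5, -135.8, 196.9]
ee_rot: [-0.118, 0.697, -0.118, -0.697]
force: [0.8, -0.3, -2.0]
grip_width: 0.249
```

```bash
python3 w.py e1; cat > t2.py <<'E'
from t import *
# path check: joint-consistent interpolation to preplace
OFFv=OFF
def path(p1,R1,n):
    p0,R0,s=cur();d=(R0.inv()*R1).as_rotvec();qq=s['joints'];last=qq
    for j in range(1,n+1):
        P=p0+(p1-p0)*j/n;R=R0*Ro.from_rotvec(d*j/n)
        x,e=ik(P,R,k,last); m=R.as_matrix();C=P+R.apply(OFF)
        pts=[Rz(ST[2]).T@(C+R.apply(v)-[ST[0],ST[1],0]) for v in ([20,0,-150],[20,0,150])]
        print(j,x.round(2),e.round(3),'dq',np.abs(x-last).max().round(2),'top',pts[0].round(),'foot',pts[1].round()); last=x
E
python3 - <<'E'
from t2 import *
print(s['joints'].round(2))
P1,R1=T(1.0,-40,110,0,0,True); print(P1); path(P1,R1,12)
E
```

```text
[ 518.8 -135.9  203.1] [[0.007, -0.329, -0.944], [-0.004, -0.944, 0.329], [-1.0, 0.001, -0.008]] [-0.475  0.356  1.513 -0.     1.264  1.432] 14.0
[-150, 11, 40] [306. 330.]
[-150, -11, 40] [331. 330.]
[150, 11, 40] [301. -72.]
[150, -11, 40] [333. -72.]
[100, 11, 40] [302.  11.]
[100, -11, 40] [333.  11.]
[0, 0, 40] [318. 155.]
[-0.47  0.36  1.51 -0.    1.26  1.43]
[466.10167922 192.3745959  252.05591262]
1 [-0.46  0.29  1.6   0.05  1.18  1.36] 0.0 dq 0.09 top [ -60. -391.  209.] foot [-263. -172.  183.]
2 [-0.43  0.22  1.68  0.11  1.09  1.29] 0.0 dq 0.08 top [ -43. -358.  225.] foot [-257. -154.  176.]
3 [-0.41  0.16  1.76  0.18  1.01  1.21] 0.0 dq 0.08 top [ -27. -324.  242.] foot [-250. -138.  168.]
4 [-0.39  0.11  1.83  0.25  0.94  1.12] 0.0 dq 0.09 top [ -12. -290.  258.] foot [-241. -121.  160.]
5 [-0.37  0.05  1.9   0.34  0.86  1.02] 0.0 dq 0.1 top [   0. -254.  274.] foot [-230. -106.  153.]
6 [-0.34  0.01  1.96  0.43  0.8   0.9 ] 0.0 dq 0.11 top [  12. -219.  290.] foot [-218.  -91.  146.]
7 [-0.31 -0.03  2.02  0.54  0.74  0.77] 0.0 dq 0.13 top [  21. -182.  306.] foot [-205.  -76.  140.]
8 [-0.28 -0.07  2.07  0.67  0.68  0.63] 0.0 dq 0.15 top [  29. -146.  321.] foot [-190.  -61.  134.]
9 [-0.25 -0.09  2.12  0.82  0.64  0.46] 0.0 dq 0.17 top [  35. -109.  335.] foot [-174.  -46.  129.]
10 [-0.21 -0.11  2.17  0.98  0.6   0.27] 0.0 dq 0.19 top [ 40. -73. 348.] foot [-156.  -31.  125.]
11 [-0.17 -0.11  2.21  1.17  0.58  0.06] 0.0 dq 0.21 top [ 44. -36. 361.] foot [-137.  -16.  122.]
12 [-0.12 -0.11  2.24  1.36  0.57 -0.17] 0.0 dq 0.23 top [ 46.   0. 372.] foot [-116.    0.  120.]
```

View pics/e1.png

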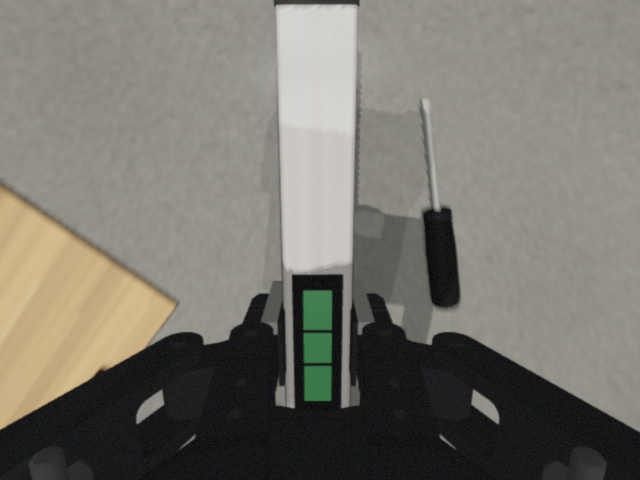

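The grasp is good, with the vial centred near (318,340). I'll follow the checked path in 14 rows.

```bash
sed -i 's/^OFF=.*/OFF=np.array([-8.9,0,-2.])/' h.py; sed -i 's/    p,R,s=cur(); $/    p,R,s=cur(); R=R*Ro.from_euler("x",np.pi)/' h.py; python3 - <<'E'
from t2 import *
stat()
P1,R1=T(1.0,-40,110,0,0,True); plan(P1,R1,14)
E
```

```text
top [-79.9, -421.7, 213.2]
foot [-268.4, -188.3, 210.7]
footlow [-268.3, -188.5, 190.7]
footup [-268.4, -188.2, 230.7]
toplow [-79.8, -421.9, 193.2]
slope 0.0081 yaw -0.8915 roll -0.0013 TCP [ 518.8 -135.9  203.1] J [-0.475  0.356  1.513 -0.     1.264  1.432] F [ 2.8 -0.6  5.1] t 14.0
0 xyz [-3.7, -20.9, 11.2] r [-0.0579, 0.066, -0.0321]
1 xyz [-3.8, -21.7, 9.7] r [-0.0579, 0.066, -0.0321]
2 xyz [-3.6, -22.3, 8.2] r [-0.0579, 0.066, -0.0321]
3 xyz [-3.4, -22.9, 6.7] r [-0.0579, 0.066, -0.0321]
4 xyz [-3.1, -23.3, 5.1] r [-0.0579, 0.066, -0.0321]
5 xyz [-2.6, -23.6, 3.6] r [-0.0579, 0.066, -0.0321]
6 xyz [-2.0, -23.9, 2.0] r [-0.0579, 0.066, -0.0321]
7 xyz [-1.3, -24.0, 0.5] r [-0.0579, 0.066, -0.0321]
8 xyz [-0.5, -24.0, -0.9] r [-0.0579, 0.066, -0.0321]
9 xyz [0.3, -23.9, -2.3] r [-0.0579, 0.066, -0.0321]
10 xyz [1.3, -23.7, -3.6] r [-0.0579, 0.066, -0.0321]
11 xyz [2.3, -23.4, -4.9] r [-0.0579, 0.066, -0.0321]
12 xyz [3.4, -23.0, -6.0] r [-0.0579, 0.066, -0.0321]
13 xyz [4.6, -22.5, -7.1] r [-0.0579, 0.066, -0.0321]
```

Request:
jog_arm(increments=[{"x":-4,"y":-21,"z":11,"rx":-0.058,"ry":0.066,"rz":-0.032,"hand":5},{"x":-4,"y":-22,"z":10,"rx":-0.058,"ry":0.066,"rz":-0.032,"hand":5},{"x":-4,"y":-22,"z":8,"rx":-0.058,"ry":0.066,"rz":-0.032,"hand":5},{"x":-3,"y":-23,"z":7,"rx":-0.058,"ry":0.066,"rz":-0.032,"hand":5},{"x":-3,"y":-23,"z":5,"rx":-0.058,"ry":0.066,"rz":-0.032,"hand":5}])

```text
time_s: 14.62
eef_pos: [500.4, -18.0, 214.7]
ee_rot: [-0.05, 0.819, 0.022, -0.571]
force: [-0.0, 0.2, -2.9]
grip_width: 0.243
```

Request:
jog_arm(increments=[{"x":-3,"y":-24,"z":4,"rx":-0.058,"ry":0.066,"rz":-0.032,"hand":5},{"x":-2,"y":-24,"z":2,"rx":-0.058,"ry":0.066,"rz":-0.032,"hand":5},{"x":-1,"y":-24,"z":1,"rx":-0.058,"ry":0.066,"rz":-0.032,"hand":5},{"x":-1,"y":-24,"z":-1,"rx":-0.058,"ry":0.066,"rz":-0.032,"hand":5},{"x":0,"y":-24,"z":-2,"rx":-0.058,"ry":0.066,"rz":-0.032,"hand":5}])

```text
time_s: 15.25
eef_pos: [480.7, 99.7, 233.6]
ee_rot: [0.02, 0.896, 0.16, -0.414]
force: [-0.3, 0.3, -1.6]
grip_width: 0.247
```

```bash
python3 - <<'E'
from t2 import *
stat()
P1,R1=T(1.0,-40,110,0,0,True); plan(P1,R1,5)
E
```

```text
top [18.9, -121.8, 337.4]
foot [-195.3, -48.4, 140.5]
footlow [-182.1, -50.2, 125.5]
footup [-208.4, -46.6, 155.5]
toplow [32.0, -123.6, 322.4]
slope 0.7159 yaw -0.3301 roll 0.0966 TCP [480.7  99.7 233.6] J [-0.269 -0.07   2.11   0.769  0.652  0.509] F [-0.3  0.3 -1.6] t 15.25
0 xyz [0.3, -18.9, -3.8] r [-0.0468, 0.0533, -0.0247]
1 xyz [1.0, -18.7, -4.6] r [-0.0468, 0.0533, -0.0247]
2 xyz [1.7, -18.4, -5.4] r [-0.0468, 0.0533, -0.0247]
3 xyz [2.5, -18.1, -6.1] r [-0.0468, 0.0533, -0.0247]
4 xyz [3.3, -17.7, -6.8] r [-0.0468, 0.0533, -0.0247]
```

Request:
jog_arm(increments=[{"x":0,"y":-19,"z":-4,"rx":-0.047,"ry":0.053,"rz":-0.025,"hand":5},{"x":1,"y":-19,"z":-5,"rx":-0.047,"ry":0.053,"rz":-0.025,"hand":5},{"x":2,"y":-18,"z":-5,"rx":-0.047,"ry":0.053,"rz":-0.025,"hand":5},{"x":2,"y":-18,"z":-6,"rx":-0.047,"ry":0.053,"rz":-0.025,"hand":5},{"x":3,"y":-18,"z":-7,"rx":-0.047,"ry":0.053,"rz":-0.025,"hand":5}])

```text
time_s: 15.88
eef_pos: [466.7, 192.6, 254.7]
ee_rot: [0.078, 0.922, 0.264, -0.271]
force: [0.2, -1.1, -2.7]
grip_width: 0.244
```

Request:
jog_arm(increments=[{"x":0,"y":0,"z":0,"rx":0,"ry":0,"rz":0,"hand":5},{"x":0,"y":0,"z":0,"rx":0,"ry":0,"rz":0,"hand":5}])

```text
time_s: 16.12
eef_pos: [467.3, 191.5, 254.3]
ee_rot: [0.077, 0.922, 0.263, -0.273]
force: [0.2, -0.1, -2.5]
grip_width: 0.245
```

```bash
python3 - <<'E'
from t2 import *
import cv2
cv2.imwrite("pics/f_top.png",capture('top')[:,:,::-1])
cv2.imwrite("pics/f_scene.png",capture('scene')[:,:,::-1])
stat()
P1,R1=T(1.02,5,50,0,0,True); plan(P1,R1,8); path(P1,R1,8)
E
```

```text
top [29.2, -1.8, 383.3]
foot [-133.9, -1.2, 131.5]
footlow [-117.1, -1.2, 120.7]
footup [-150.7, -1.2, 142.4]
toplow [46.0, -1.8, 372.5]
slope 0.996 yaw -0.0038 roll 0.0014 TCP [467.4 191.4 254.3] J [-0.136 -0.099  2.232  1.359  0.579 -0.17 ] F [-0.2  0.1 -2.5] t 16.225
0 xyz [8.5, -0.2, 3.3] r [-0.0003, 0.003, -0.0001]
1 xyz [8.5, -0.2, 3.3] r [-0.0003, 0.003, -0.0001]
2 xyz [8.5, -0.2, 3.3] r [-0.0003, 0.003, -0.0001]
3 xyz [8.5, -0.2, 3.3] r [-0.0003, 0.003, -0.0001]
4 xyz [8.5, -0.2, 3.4] r [-0.0003, 0.003, -0.0001]
5 xyz [8.5, -0.2, 3.4] r [-0.0003, 0.003, -0.0001]
6 xyz [8.5, -0.2, 3.4] r [-0.0003, 0.003, -0.0001]
7 xyz [8.4, -0.2, 3.4] r [-0.0003, 0.003, -0.0001]
1 [-0.11 -0.09  2.24  1.39  0.56 -0.2 ] 0.0 dq 0.04 top [ 53.  -2. 369.] foot [-109.   -1.  116.]
2 [-0.1  -0.06  2.24  1.45  0.55 -0.25] 0.0 dq 0.05 top [ 58.  -1. 362.] foot [-103.   -1.  109.]
3 [-0.09 -0.04  2.24  1.5   0.54 -0.31] 0.0 dq 0.06 top [ 63.  -1. 355.] foot [-98.  -1. 101.]
4 [-0.08 -0.01  2.24  1.56  0.53 -0.36] 0.0 dq 0.06 top [ 68.  -1. 347.] foot [-92.  -1.  94.]
5 [-0.07  0.01  2.24  1.62  0.52 -0.42] 0.0 dq 0.06 top [ 73.  -1. 340.] foot [-86.  -0.  86.]
6 [-0.06  0.04  2.24  1.68  0.52 -0.48] 0.0 dq 0.06 top [ 78.  -0. 333.] foot [-80.  -0.  79.]
7 [-0.05  0.07  2.24  1.74  0.51 -0.54] 0.0 dq 0.06 top [ 83.  -0. 326.] foot [-75.  -0.  71.]
8 [-0.04  0.09  2.24  1.79  0.51 -0.6 ] 0.0 dq 0.06 top [ 88.  -0. 319.] foot [-69.   0.  63.]
```

View pics/f_top.png

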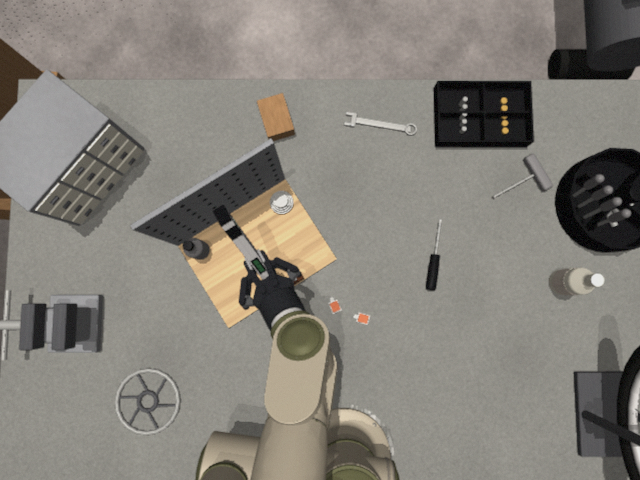

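View pics/f_scene.png

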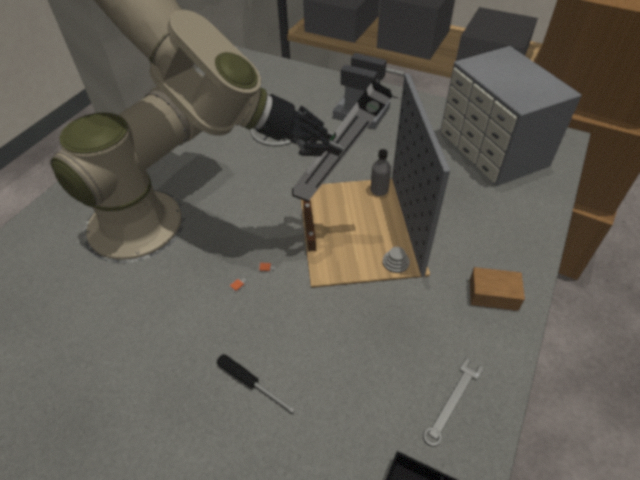

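The level is held at about 57° above the stand with the window end up: top view (222,215), scene view (375,100). The bottle and the sprockets haven't moved. Lowering.

Request:
jog_arm(increments=[{"x":8,"y":0,"z":3,"rx":0,"ry":0.003,"rz":0,"hand":5},{"x":9,"y":0,"z":3,"rx":0,"ry":0.003,"rz":0,"hand":5},{"x":9,"y":0,"z":4,"rx":0,"ry":0.003,"rz":0,"hand":5},{"x":8,"y":0,"z":3,"rx":0,"ry":0.003,"rz":0,"hand":5}])

```text
time_s: 16.73
eef_pos: [485.9, 203.0, 224.5]
ee_rot: [0.075, 0.924, 0.263, -0.267]
force: [0.0, 1.0, -2.1]
grip_width: 0.244
```

Request:
jog_arm(increments=[{"x":8,"y":0,"z":3,"rx":0,"ry":0.003,"rz":0,"hand":5},{"x":9,"y":-1,"z":3,"rx":0,"ry":0.003,"rz":0,"hand":5},{"x":9,"y":0,"z":4,"rx":0,"ry":0.003,"rz":0,"hand":5},{"x":8,"y":0,"z":3,"rx":0,"ry":0.003,"rz":0,"hand":5},{"x":0,"y":0,"z":0,"rx":0,"ry":0,"rz":0,"hand":5}])

```text
time_s: 17.35
eef_pos: [503.8, 215.5, 195.3]
ee_rot: [0.073, 0.925, 0.264, -0.262]
force: [0.0, -0.1, -3.1]
grip_width: 0.246
```

```bash
python3 - <<'E'
from t2 import *
import cv2
cv2.imwrite("pics/g_wrist.png",capture('wrist')[:,:,::-1])
stat()
P1,R1=T(1.02,6,4,0,0,True); plan(P1,R1,5); path(P1,R1,5)
E
```

```text
top [69.7, -0.6, 326.4]
foot [-87.4, 0.1, 70.8]
footlow [-70.4, 0.1, 60.3]
footup [-104.4, 0.1, 81.3]
toplow [86.7, -0.6, 315.9]
slope 1.0196 yaw -0.0046 roll 0.0021 TCP [503.7 215.5 195.6] J [-0.049  0.133  2.217  1.812  0.523 -0.622] F [ 0.4  0.2 -2.4] t 17.4
0 xyz [4.9, -0.0, 7.8] r [-0.0005, 0.0001, -0.0]
1 xyz [4.9, -0.0, 7.8] r [-0.0005, 0.0001, -0.0]
2 xyz [4.9, -0.0, 7.8] r [-0.0005, 0.0001, -0.0]
3 xyz [4.9, -0.0, 7.8] r [-0.0005, 0.0001, -0.0]
4 xyz [4.9, -0.0, 7.8] r [-0.0005, 0.0001, -0.0]
1 [-0.04  0.11  2.25  1.84  0.52 -0.65] 0.0 dq 0.03 top [ 89.  -0. 310.] foot [-68.   0.  54.]
2 [-0.04  0.13  2.26  1.9   0.53 -0.71] 0.0 dq 0.06 top [ 89.  -0. 301.] foot [-68.   0.  45.]
3 [-0.04  0.15  2.27  1.95  0.54 -0.77] 0.0 dq 0.06 top [ 89.  -0. 292.] foot [-68.   0.  36.]
4 [-0.04  0.17  2.28  1.99  0.55 -0.83] 0.0 dq 0.06 top [ 89.  -0. 282.] foot [-68.   0.  27.]
5 [-0.04  0.2   2.29  2.04  0.57 -0.88] 0.0 dq 0.05 top [ 89.  -0. 273.] foot [-68.  -0.  17.]
```

View pics/g_wrist.png

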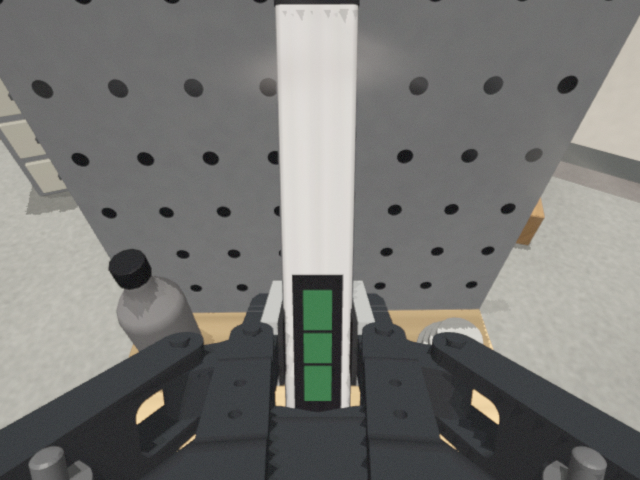

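The level is centred on the panel, with the bottle near (155,300), the sprockets near (455,335) and both clear of it. I'll go down leaving a slightly larger gap to the stop.

Request:
jog_arm(increments=[{"x":6,"y":0,"z":7,"rx":0,"ry":0,"rz":0,"hand":5},{"x":6,"y":0,"z":7,"rx":0,"ry":0,"rz":0,"hand":5},{"x":6,"y":0,"z":7,"rx":0,"ry":0,"rz":0,"hand":5},{"x":5,"y":0,"z":8,"rx":0,"ry":0,"rz":0,"hand":5},{"x":3,"y":0,"z":5,"rx":0,"ry":0,"rz":0,"hand":5}])

```text
time_s: 18.02
eef_pos: [507.3, 217.9, 153.1]
ee_rot: [0.074, 0.925, 0.264, -0.262]
force: [1.1, -0.1, -1.9]
grip_width: 0.244
```

Request:
jog_arm(increments=[{"x":0,"y":0,"z":0,"rx":0,"ry":0,"rz":0,"hand":5},{"x":0,"y":0,"z":0,"rx":0,"ry":0,"rz":0,"hand":5}])

```text
time_s: 18.27
eef_pos: [507.4, 218.1, 153.5]
ee_rot: [0.074, 0.926, 0.264, -0.261]
force: [0.4, 0.1, -1.4]
grip_width: 0.242
```

```bash
python3 - <<'E'
from t2 import *
import cv2
im=capture('scene')[:,:,::-1]
cv2.imwrite("pics/i_scene.png",cv2.resize(im[60:300,230:470],None,fx=2.5,fy=2.5,interpolation=cv2.INTER_CUBIC))
stat()
E
```

```text
top [74.1, -0.2, 284.4]
foot [-82.8, 0.3, 28.6]
footlow [-65.7, 0.3, 18.2]
footup [-99.8, 0.3, 39.1]
toplow [91.1, -0.2, 273.9]
slope 1.0208 yaw -0.003 roll 0.0014 TCP [507.4 218.1 153.5] J [-0.041  0.249  2.241  2.041  0.568 -0.882] F [ 0.3  0.  -2.3] t 18.325
```

View pics/i_scene.png

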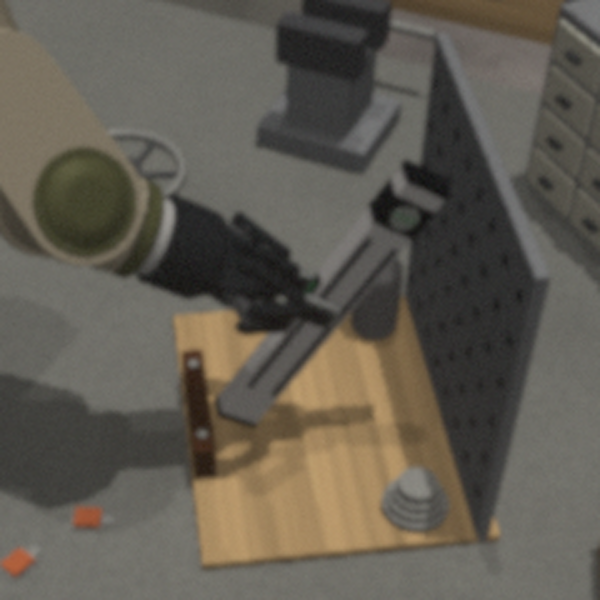

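Request:
jog_arm(increments=[{"x":2,"y":0,"z":3,"rx":0,"ry":0,"rz":0,"hand":5},{"x":1,"y":0,"z":2,"rx":0,"ry":0,"rz":0,"hand":5},{"x":-3,"y":0,"z":2,"rx":0,"ry":0,"rz":0,"hand":5},{"x":0,"y":0,"z":0,"rx":0,"ry":0,"rz":0,"hand":5}])

```text
time_s: 18.82
eef_pos: [503.9, 216.1, 147.0]
ee_rot: [0.074, 0.925, 0.264, -0.262]
force: [-0.5, 0.4, -2.8]
grip_width: 0.245
```

```bash
python3 - <<'E'
from t2 import *
stat()
P1,R1=T(.915,3,1,0,0,True); plan(P1,R1,4); path(P1,R1,4)
E
```

```text
top [70.1, -0.1, 277.8]
foot [-86.9, 0.5, 22.2]
footlow [-69.9, 0.5, 11.7]
footup [-103.9, 0.5, 32.6]
toplow [87.2, -0.1, 267.3]
slope 1.0199 yaw -0.0041 roll 0.0019 TCP [503.9 216.1 147. ] J [-0.048  0.259  2.256  2.066  0.582 -0.918] F [-0.5  0.4 -2.8] t 18.825
0 xyz [2.9, 0.0, 0.8] r [-0.0005, -0.0262, 0.0001]
1 xyz [2.9, 0.0, 0.7] r [-0.0005, -0.0262, 0.0001]
2 xyz [3.0, 0.0, 0.6] r [-0.0005, -0.0262, 0.0001]
3 xyz [3.0, 0.0, 0.5] r [-0.0005, -0.0262, 0.0001]
1 [-0.03  0.2   2.28  2.01  0.54 -0.84] 0.0 dq 0.07 top [ 95.  -0. 266.] foot [-69.   0.  15.]
2 [-0.02  0.21  2.26  1.96  0.51 -0.79] 0.0 dq 0.05 top [100.  -0. 262.] foot [-70.   0.  14.]
3 [-0.01  0.21  2.24  1.91  0.48 -0.73] 0.0 dq 0.06 top [105.  -0. 257.] foot [-72.   0.  14.]
4 [-0.    0.22  2.22  1.85  0.45 -0.67] 0.0 dq 0.07 top [110.  -0. 252.] foot [-73.   0.  14.]
```

Request:
jog_arm(increments=[{"x":3,"y":0,"z":1,"rx":0,"ry":-0.026,"rz":0,"hand":5},{"x":3,"y":0,"z":1,"rx":0,"ry":-0.026,"rz":0,"hand":5},{"x":3,"y":0,"z":0,"rx":0,"ry":-0.026,"rz":0,"hand":5},{"x":0,"y":0,"z":0,"rx":0,"ry":0,"rz":0,"hand":5}])

```text
time_s: 19.32
eef_pos: [509.9, 219.8, 140.9]
ee_rot: [0.084, 0.915, 0.261, -0.297]
force: [-0.7, -0.4, -1.3]
grip_width: 0.247
```

```bash
python3 - <<'E'
from t2 import *
stat()
for a in ((.93,2,0),(.9,1,0),(.89,0,0)):
    P1,R1=T(*a,0,0,True); plan(P1,R1,1)
E
```

```text
top [87.0, 0.0, 265.9]
foot [-89.2, 0.4, 23.1]
footlow [-73.0, 0.4, 11.4]
footup [-105.4, 0.4, 34.8]
toplow [103.2, 0.0, 254.2]
slope 0.9431 yaw -0.0023 roll 0.0013 TCP [509.9 219.8 140.9] J [-0.017  0.263  2.202  1.925  0.487 -0.757] F [-0.7 -0.4 -1.3] t 19.325
0 xyz [0.4, 0.2, 2.7] r [-0.0013, -0.0131, 0.0005]
0 xyz [3.6, 0.2, 3.5] r [-0.0013, -0.0431, 0.0005]
0 xyz [4.1, 0.2, 4.2] r [-0.0013, -0.0531, 0.0005]
```

Request:
jog_arm(increments=[{"x":0,"y":0,"z":2,"rx":0,"ry":-0.01,"rz":0,"hand":5},{"x":1,"y":0,"z":1,"rx":0,"ry":-0.01,"rz":0,"hand":5},{"x":0,"y":0,"z":0,"rx":0,"ry":0,"rz":0,"hand":5}])

```text
time_s: 19.7
eef_pos: [509.6, 219.5, 138.7]
ee_rot: [0.086, 0.912, 0.26, -0.305]
force: [5.2, 4.2, 0.3]
grip_width: 0.245
```

```bash
python3 - <<'E'
from t2 import *
stat()
for a in ((.9,1,0),(.89,0,0)):
    P1,R1=T(*a,0,0,True); plan(P1,R1,1)
E
```

```text
top [88.8, -0.2, 262.3]
foot [-91.6, 0.4, 22.6]
footlow [-75.6, 0.4, 10.6]
footup [-107.6, 0.3, 34.6]
toplow [104.8, -0.2, 250.2]
slope 0.9254 yaw -0.0029 roll 0.002 TCP [509.6 219.5 138.7] J [-0.014  0.263  2.195  1.887  0.472 -0.718] F [5.2 4.2 0.3] t 19.7
0 xyz [2.6, 0.1, 1.4] r [-0.0018, -0.0254, 0.001]
0 xyz [3.1, 0.1, 2.1] r [-0.0017, -0.0354, 0.0011]
```

The foot is touching: the stop pushes back with about 6.7 N and the board carries the weight. Now I'll rotate the top onto the panel about the foot.

Request:
jog_arm(increments=[{"x":1.5,"y":0,"z":0,"rx":0,"ry":-0.01,"rz":0,"hand":5},{"x":1.5,"y":0,"z":0,"rx":0,"ry":-0.01,"rz":0,"hand":5},{"x":0,"y":0,"z":0,"rx":0,"ry":0,"rz":0,"hand":5}])

```text
time_s: 20.08
eef_pos: [511.4, 220.7, 136.5]
ee_rot: [0.089, 0.909, 0.26, -0.315]
force: [3.9, 3.4, -0.2]
grip_width: 0.246
```

```bash
python3 - <<'E'
from t2 import *
stat(); print(cur()[2]['wrist_torque'])
E
```

```text
top [93.6, -0.1, 258.4]
foot [-91.9, 0.4, 22.5]
footlow [-76.1, 0.4, 10.2]
footup [-107.6, 0.4, 34.9]
toplow [109.3, -0.1, 246.0]
slope 0.9045 yaw -0.0028 roll 0.002 TCP [511.4 220.7 136.5] J [-0.005  0.267  2.179  1.839  0.45  -0.665] F [ 3.9  3.4 -0.2] t 20.075
[ 0.34694086 -0.47126788  0.02233899]
```

Request:
jog_arm(increments=[{"x":1,"y":0,"z":0,"rx":0,"ry":-0.007,"rz":0,"hand":5},{"x":0,"y":0,"z":0,"rx":0,"ry":0,"rz":0,"hand":5}])

```text
time_s: 20.32
eef_pos: [512.1, 221.1, 135.9]
ee_rot: [0.09, 0.908, 0.259, -0.318]
force: [4.0, 3.0, -1.9]
grip_width: 0.244
```

```bash
python3 - <<'E'
from t2 import *
stat(); print(cur()[2]['wrist_torque'])
E
```

```text
top [95.1, -0.2, 257.1]
foot [-92.0, 0.4, 22.6]
footlow [-76.3, 0.4, 10.1]
footup [-107.6, 0.4, 35.1]
toplow [110.8, -0.2, 244.6]
slope 0.8974 yaw -0.0029 roll 0.002 TCP [512.1 221.1 135.9] J [-2.000e-03  2.690e-01  2.174e+00  1.821e+00  4.420e-01 -6.450e-01] F [ 4.   3.  -1.9] t 20.325
[ 0.35084234 -0.44723557 -0.03527129]
```

Request:
jog_arm(increments=[{"x":1,"y":0,"z":0,"rx":0,"ry":-0.007,"rz":0,"hand":5},{"x":0,"y":0,"z":0,"rx":0,"ry":0,"rz":0,"hand":5}])

```text
time_s: 20.58
eef_pos: [512.7, 221.5, 135.2]
ee_rot: [0.091, 0.906, 0.259, -0.321]
force: [3.0, 3.4, -0.6]
grip_width: 0.244
```

```bash
python3 - <<'E'
from t2 import *
import cv2
im=capture('scene')[:,:,::-1]
cv2.imwrite("pics/j_scene.png",cv2.resize(im[60:300,230:470],None,fx=2.5,fy=2.5,interpolation=cv2.INTER_CUBIC))
stat(); print(cur()[2]['wrist_torque'])
E
```

```text
top [96.8, -0.2, 255.9]
foot [-92.0, 0.4, 22.7]
footlow [-76.4, 0.4, 10.1]
footup [-107.5, 0.4, 35.3]
toplow [112.3, -0.2, 243.3]
slope 0.8903 yaw -0.003 roll 0.002 TCP [512.7 221.5 135.2] J [ 1.000e-03  2.700e-01  2.168e+00  1.802e+00  4.350e-01 -6.250e-01] F [4.2 3.2 0.4] t 20.625
[ 0.32461991 -0.40118833 -0.0175947 ]
```

View pics/j_scene.png

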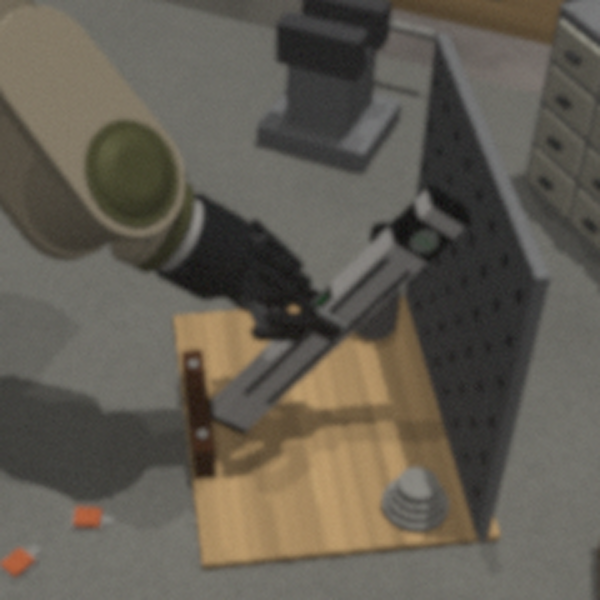

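The foot sits at the stop (zoomed picture, about (225,415)) and the top is almost at the panel (about (455,215)). A little more.

Request:
jog_arm(increments=[{"x":1,"y":0,"z":0,"rx":0,"ry":-0.007,"rz":0,"hand":5},{"x":0,"y":0,"z":0,"rx":0,"ry":0,"rz":0,"hand":5}])

```text
time_s: 20.88
eef_pos: [513.4, 221.9, 134.6]
ee_rot: [0.092, 0.905, 0.258, -0.324]
force: [4.4, 2.8, -0.1]
grip_width: 0.245
```

Request:
jog_arm(increments=[{"x":1,"y":0,"z":0,"rx":0,"ry":-0.005,"rz":0,"hand":5},{"x":0,"y":0,"z":0,"rx":0,"ry":0,"rz":0,"hand":5}])

```text
time_s: 21.12
eef_pos: [513.6, 222.1, 134.2]
ee_rot: [0.092, 0.905, 0.258, -0.327]
force: [-6.4, -4.0, 10.3]
grip_width: 0.241
```

```bash
python3 - <<'E'
from t2 import *
stat(); print(cur()[2]['wrist_torque'])
E
```

```text
top [99.3, -0.1, 253.7]
foot [-92.2, 0.4, 22.9]
footlow [-76.8, 0.4, 10.1]
footup [-107.6, 0.4, 35.6]
toplow [114.7, -0.1, 241.0]
slope 0.8782 yaw -0.0027 roll 0.0016 TCP [513.6 222.1 134.2] J [ 0.006  0.272  2.159  1.769  0.423 -0.589] F [-6.4 -4.  10.3] t 21.125
[ 0.4448998  -0.61014612  0.05125053]
```

The force has reversed (-6.4, -4.0, +10.3), so the top is on the panel. Releasing gently.

Request:
jog_arm(increments=[{"x":0,"y":0,"z":0,"rx":0,"ry":0,"rz":0,"hand":24},{"x":0,"y":0,"z":0,"rx":0,"ry":0,"rz":0,"hand":30},{"x":0,"y":0,"z":0,"rx":0,"ry":0,"rz":0,"hand":45},{"x":0,"y":0,"z":0,"rx":0,"ry":0,"rz":0,"hand":60},{"x":0,"y":0,"z":0,"rx":0,"ry":0,"rz":0,"hand":60}], force=20)

```text
time_s: 21.75
eef_pos: [513.4, 222.0, 133.1]
ee_rot: [0.093, 0.904, 0.258, -0.328]
force: [0.8, -0.2, -0.2]
grip_width: 0.7
```

```bash
python3 - <<'E'
from t2 import *
import cv2
cv2.imwrite("pics/k_wrist.png",capture('wrist')[:,:,::-1])
stat()
p,R,s=cur(); P1=p+R.apply([-150,0,0]); path(P1,R,5)
E
```

```text
top [99.4, -0.1, 252.5]
foot [-92.7, 0.5, 22.0]
footlow [-77.3, 0.5, 9.2]
footup [-108.0, 0.5, 34.8]
toplow [114.7, -0.1, 239.7]
slope 0.876 yaw -0.0028 roll 0.0017 TCP [513.4 222.  133.1] J [ 0.006  0.274  2.16   1.769  0.422 -0.589] F [ 0.1  0.1 -0.2] t 21.8
1 [-0.02  0.14  2.23  1.62  0.44 -0.45] 0.0 dq 0.15 top [ 94.  -0. 262.] foot [-98.   0.  32.]
2 [-0.07  0.05  2.27  1.47  0.47 -0.32] 0.0 dq 0.14 top [ 71.  -0. 281.] foot [-121.    0.   51.]
3 [-0.11 -0.04  2.29  1.33  0.51 -0.2 ] 0.0 dq 0.14 top [ 48.  -0. 300.] foot [-144.    0.   70.]
4 [-0.17 -0.13  2.31  1.2   0.58 -0.08] 0.0 dq 0.13 top [ 25.  -0. 320.] foot [-167.    0.   89.]
5 [-0.23 -0.23  2.32  1.1   0.66  0.01] 0.0 dq 0.11 top [  2.  -0. 339.] foot [-190.    0.  108.]
```

View pics/k_wrist.png

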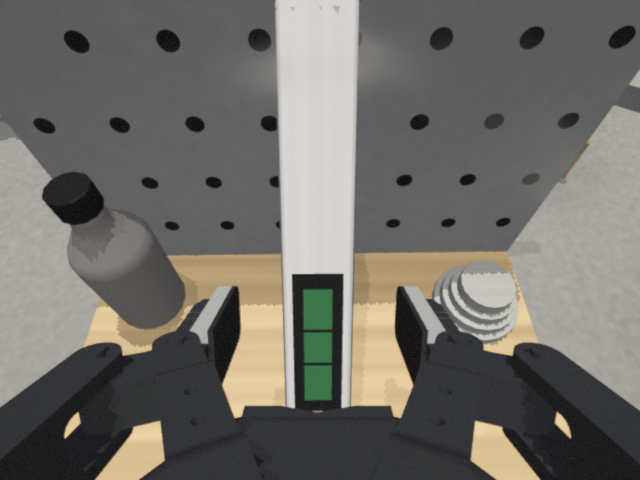

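The fingers at (215,330) and (425,330) are clear of the level, which leans centred with its vial at (317,338). The bottle and the sprockets stand untouched. Backing straight off.

Request:
jog_arm(increments=[{"x":-15,"y":0,"z":0,"rx":0,"ry":0,"rz":0,"hand":60},{"x":-25,"y":0,"z":0,"rx":0,"ry":0,"rz":0,"hand":60},{"x":-30,"y":0,"z":0,"rx":0,"ry":0,"rz":0,"hand":60},{"x":-30,"y":0,"z":0,"rx":0,"ry":0,"rz":0,"hand":60},{"x":-30,"y":0,"z":0,"rx":0,"ry":0,"rz":0,"hand":60}])

```text
time_s: 22.42
eef_pos: [427.9, 169.0, 216.8]
ee_rot: [0.093, 0.904, 0.258, -0.328]
force: [0.3, 0.3, 0.3]
grip_width: 0.7
```

Request:
jog_arm(increments=[{"x":-20,"y":0,"z":0,"rx":0,"ry":0,"rz":0,"hand":60},{"x":0,"y":0,"z":0,"rx":0,"ry":0,"rz":0,"hand":60},{"x":0,"y":0,"z":0,"rx":0,"ry":0,"rz":0,"hand":60},{"x":0,"y":0,"z":0,"rx":0,"ry":0,"rz":0,"hand":60}])

```text
time_s: 22.92
eef_pos: [415.7, 161.5, 228.5]
ee_rot: [0.092, 0.904, 0.258, -0.328]
force: [-0.1, 0.4, -0.1]
grip_width: 0.705
```

```bash
python3 - <<'E'
from t2 import *
import cv2
im=capture('scene')[:,:,::-1];tp=capture('top')[:,:,::-1]
cv2.imwrite("pics/l_scene.png",cv2.resize(im[60:300,230:470],None,fx=2.5,fy=2.5,interpolation=cv2.INTER_CUBIC))
cv2.imwrite("pics/l_top.png",cv2.resize(tp[135:335,130:345],None,fx=3,fy=3,interpolation=cv2.INTER_CUBIC)[:600])
cv2.imwrite("pics/l_wrist.png",capture('wrist')[:,:,::-1])
print(sense()['force'],sense()['eef_pos'],sense()['time_s'])
# predicted pixel of level points if leaning at th
th=.885;c,s_=np.cos(th),np.sin(th)
C=np.array([-110+20*s_+150*c,0,10+20*c+150*s_])
for v in ([150,11,20],[150,-11,20],[-150,11,20],[-150,-11,20]):
    l=C+np.array([c*v[0]-s_*v[2],v[1],s_*v[0]+c*v[2]]);X=(Rz(ST[2])@l+[ST[0],ST[1],0])[None]
    print(v,((proj(get_calibration('scene'),X)[0]-[230,60]+.5)*2.5-.5).round(),((proj(get_calibration('top'),X)[0]-[130,135]+.5)*3-.5).round())
E
```

```text
[-0.41631472 -0.34127031 -0.31538105] [415.6489998  161.37594222 228.74192425] 23.075
[150, 11, 20] [430. 188.] [253. 212.]
[150, -11, 20] [436. 205.] [281. 195.]
[-150, 11, 20] [205. 404.] [434. 460.]
[-150, -11, 20] [207. 421.] [457. 445.]
```

View pics/l_scene.png

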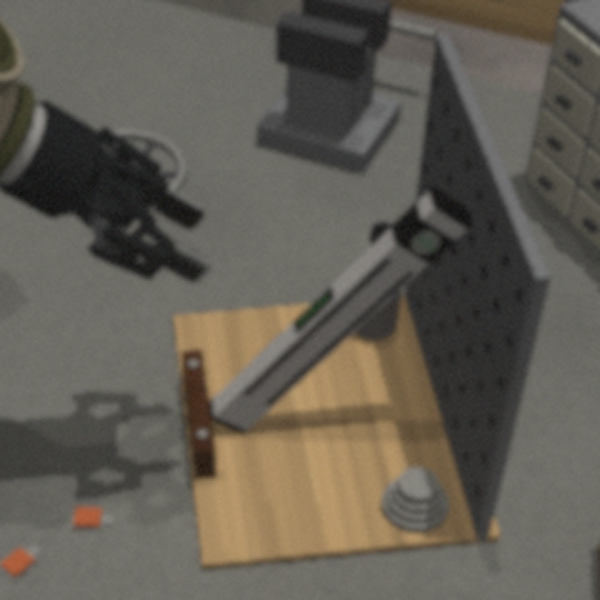

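View pics/l_top.png

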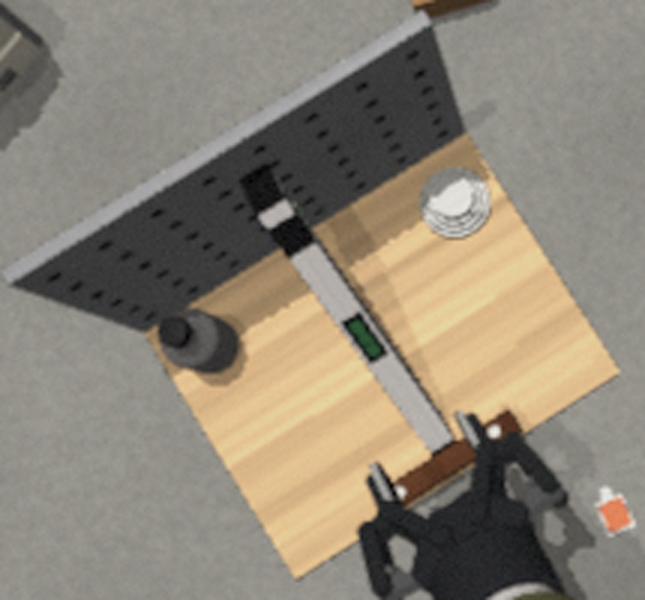

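View pics/l_wrist.png

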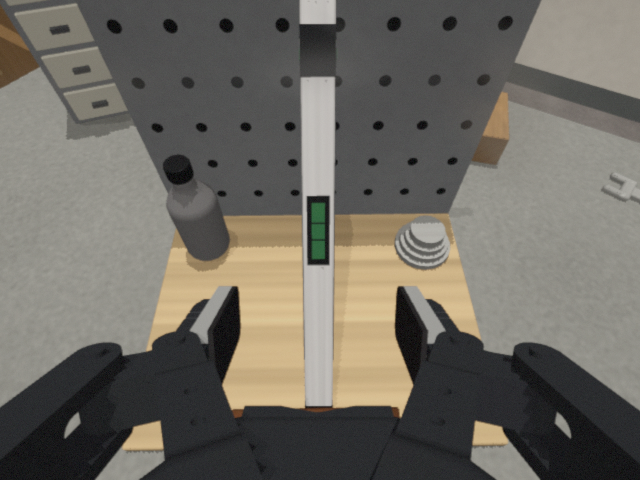

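The level leans centred, foot against the stop (zoomed top view about (440,447)) and window end on the panel (about (265,185)). The bottle and sprockets are at the same pixels as at the start, and the gripper is clear.

```bash
python3 -c "
from rig import *
print(finish_job(), sense()['time_s'])"
```

```text
the job is handed in; nothing more can be done
the job is handed in; nothing more can be done
```

The spirit level is leaning in the stand, window end up on the panel and foot on the base board against the stop. It is let go, and I handed the job in at about 23 s of the 45 s allowed.

**What I did:** I found the level and stand from the top and scene pictures and gripped the level at its centre. On the first carry, joint 6 would have passed its limit. I put the level back down where it had been, turned the gripper half a turn and gripped it again. Then I lowered it steep onto the base board by the stop and tipped it onto the panel. I felt both contacts in the force reading, let go, and backed off about 150 mm.

**Last checks:**
- **Position:** my computed pose just before backing off put the upper end at about x 99, z 252 mm and the foot at about x -93, z 22 mm, both within 1 mm of the middle line. The slope was about 50°, so all of these are inside the limits.
- **Pictures:** all three cameras show the level resting in place. In the top view the bottle and sprockets are at the same pixels as at the start.
- **Robot:** the gripper is clear of everything and the force reading is near zero.

**Disagreement:** the contacts came about 2.4 mm (stop) and 4 mm (panel) further along the stand's x than my picture-based pose of the stand predicted. That is a little more than the 2 mm calibration error, but still inside the limits.

I did not measure the level's speed, contact force or any movement after release.

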